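# Change the head on the glaze-grinding spindle

## Task

Change the head on the upright grinding spindle: drive the drift through the spindle's slot until the worn green head is forced up loose, stand that head in the empty middle hole of the wooden rack, then set the white felt head in the spindle, turning it so that its tang drops into the slot, and push it fully home. Hang the drift and every hand tool lying on the bench by its eye on the hooks of the wire stand, and leave the orange rubber head and the mug where they are.

Things in the scene. Friction and masses are not known exactly. Their poses are not given: they have to be found in the camera images.
- grinder: Bench grinder with an upright spindle, fixed. Origin on the spindle axis at bench height, z up. Base: local x -75 to 135, y -90 to 90, 45 mm high; motor behind, local x 140 to 230, 115 mm high. On the base a 50 mm square steel block carries the slot; above it the round spindle nose, 42 to 47 mm diameter, from 125 to 175 mm up, with a tapered bore open at the top, running down into the slot.
- nose (a point): Centre of the bore's mouth, in the flat top of the spindle nose, 175 mm above the bench; axes as the grinder's.
- worn_head: Worn green head, 0.32 kg, seated in the spindle. Origin on its axis in the collar's underside, z up. Collar 52 mm diameter, 0 to 8 mm; round body 46 mm diameter, 8 to 52 mm. Below: tapered shank 50 mm long, 25 to 21 mm diameter, then a flat tang 20 mm long, 15 wide along own y, 10.5 thick. A line over top and sides marks own y. The taper holds with about 8 N; 12 mm up it is loose.
- felt_head: Fresh felt head, white, black line; sizes and axes as the worn head; collar resting on the rack, in an end hole. In the spindle its y must lie along the grinder's y (either way, within 12 degrees) for the tang to enter the slot; else it stops 20 mm proud. Turned right, it drops until the taper catches, 6 to 11 mm proud; some 20 N of push, less while twisting, takes it home, collar on the nose.
- rubber_head: Orange rubber head, same sizes and axes, standing in the other end hole of the rack. Not to be moved.
- rack: Wooden head rack, fixed: block 215 x 80 x 85 mm, long along its own x; origin under its middle. Three round holes, 34 mm diameter, right through from the top, at local x = -68, 0 and 68 mm.
- rack_hole1 (a point): Centre of the mouth of the rack's middle hole, in its top face: it is empty at the start.
- drift: Drift (driving wedge), red square grip, 0.3 kg, lying with its blade on edge. Origin under the grip's middle, in the underside; z up, +x to the eye. Grip 88 long, 26 wide, 28 mm high. Blade 8 mm thick (3 at the tip), underside level with the grip's; tip at x = -175, 12 mm high, top edge rising evenly to 35 mm at x = -83, then level to the grip.
- drift_eye (a point): Centre of the round part of the drift's drop-shaped wire eye, lying level, 20 mm clear, wire 6 mm, ending in a corner 22 mm farther out; at x = 57 mm and 14 mm above the underside.
- hook_spanner: Hook spanner with a blue bar grip 100 mm long (x from -50 to 50), 18 mm wide, 12 mm thick, lying flat; about 0.16 kg. Origin: under the middle of the grip; +x towards the eye; a bent steel hook at the other end to x = -107 mm. May be absent.
- hook_spanner_eye (a point): Centre of the round part of the hook spanner's drop-shaped wire eye, 20 mm clear, wire 6 mm, ending in a corner 22 mm farther out; at x = 75 mm and 6 mm above the underside.
- open_spanner: Open-ended steel spanner, grip, eye and axes as the hook spanner; jaw 30 mm wide at the other end, to x = -90 mm. May be absent.
- open_spanner_eye (a point): Centre of the open spanner's eye, as the hook spanner's.
- dresser: Dressing stick: pale wooden grip, eye and axes as the hook spanner; a brown stone 46 x 24 x 14 mm at the other end, to x = -93 mm. May be absent.
- dresser_eye (a point): Centre of the dresser's eye, as the hook spanner's.
- stand: Wire tool stand, fixed. Origin under the middle of its blue base (90 x 280 x 12 mm). Posts at local x 20, y -125 and 125; cross bar between them 270 mm up. Four red vinyl-dipped hooks, 9 mm thick, run level from the bar towards local -x to x = -45, 270 mm up, there turn straight up 24 mm. An eye lowered over a tip slips to the level wire; let go, the tool swings down and hangs.
- hook0 (a point): Top of the upturned tip of the hook at local y = -90 mm, 294 mm above the bench.
- hook1 (a point): Top of the tip of the hook at local y = -30 mm.
- hook2 (a point): Top of the tip of the hook at local y = 30 mm.
- hook3 (a point): Top of the tip of the hook at local y = 90 mm.
- mug: Terracotta mug, 80 mm diameter, 95 mm high, standing on the bench between the robot and the rack, handle to the robot; origin under its middle. Not to be moved.
- slot (a point): Middle of the slot's floor, on the spindle axis, 85 mm up; axes as the grinder's. The slot runs along the grinder's own y, open at both ends (local y -25 and 25), 14 mm wide, 40 high. A seated tang ends 20 mm above the floor: a drift sliding on the floor meets it with its tip 32 mm beyond the axis and has raised the head 14 mm at 88 mm beyond; 10 to 20 N drives it.
Things that resemble listed ones, but are neither listed nor needed, are in the scene too. What is shaped like the open_spanner but purple is not meant.

How it is judged:
By the outcome, as a careful person would: the job done as asked, in the order asked, and still so for the second after the job is handed in, with the robot touching nothing.
Of hook_spanner, open_spanner, dresser only 1 to 3 are there at a start; the rules pass over those that are not, and their reading is None.
At some moment in a run one of hook_spanner, open_spanner, dresser may be knocked a few centimetres aside while the robot is not near it.
It also fails if it takes over 192 s, if anything falls off the work surface, if the arm or the gripper's body presses on something with over 40 N, if the wrist force passes 120 N, or if a joint passes its speed limit or range.

## Robot

A 6-joint arm with a two-finger parallel gripper is mounted at the origin on the work surface. World frame = base frame: x ahead of the robot, y to its left, z up, the work surface at z = 0. Lengths are in m, angles in rad, forces in N, time in s.
With the tool pointing down it reaches from about 0.25 to 0.725 m from the base axis. Payload 4 kg.
Tool frame: the origin (TCP) lies at the very end of the fingers, on their centre line; the grasp point (between the pads) lies 19 mm behind it; z points along the fingers, y is the line along which they close (so a half turn about z gives the same grasp; the last joint's range is limited). The gripper opens to 85 mm and grips with 20 to 120 N. Pads are 22 mm wide; open, the fingers measure 114 mm over their backs; the gripper's body (76 mm by 85 mm) begins 54 mm behind the grasp point. The pads swing forward as they close: fully open they stand 13 mm farther back than shut.
Start: joints at [1.302, 0.241, 0.005, 1.335, 0, 1.571], TCP at [0.133, 0.482, 0.193] pointing down, gripper open.
Joint ranges: [-2.72, 2.72], [-1.05, 1.87], [-1.09, 1.28], [-1.99, 2.15], [-1.42, 1.44], [-3.14, 3.14]. Speed limits (rad/s): [2.79, 2.79, 3.14, 3.14, 3.14, 3.14].

## Interface

Orientations are given as a unit quaternion [x, y, z, w].
In Python, from workcell import bot, vision, workorder, boxes_of gives the robot as it stands.
- The arm moves only by the tool send_rows, never from a script. Its argument "motion" is text: rows parted by semicolons, each of 5 numbers parted by spaces: the closure, from -1 (fully open) to 1 (shut), so that 0 is half open, then the shift along the tool's x, y, z in cm, then the turn about the tool's z in rad. In form: claw x y z twist; .... A call has 1 to 5 rows; each row is the pose to reach, as a shift and turn from the pose commanded when the call began, along the tool's axes at that moment; what a row does not reach only later rows make up. A row lasts 1/10 s, in which the tool goes at most 50 mm and 8.59 degrees, less where a joint would pass 70% of its speed; a pose out of reach is approached as far as the arm can. A call with a gripper value outside its range is refused whole. The fingers move at their own pace and stop on an object; the grip force is fixed at half the most. Time passes only in rows, so rows that repeat a pose let the fingers close. It gives the time, the measured TCP pose, the force, the opening and the grip force at its end, in the units of the state.
- bot.get_obs(): the state, without advancing time (a new reading comes with each control period).
- vision.camera(name): name is "side" or "top" or "wrist"; returns the picture (420x560x3 uint8, red, green, blue); there is no depth.
- vision.camera_model(name): a dict with "fov_y" (degrees; the focal length in pixels is half the picture's height over the tangent of half this angle, whatever the lens; pixels are square), "cx", "cy" (the principal point, pixels), "world_from_camera" (4x4, takes a point from camera to world coordinates); the wrist camera has in their place "hand_eye" (4x4, takes a point from camera to tool coordinates, whose origin is the TCP and whose axes are the flange's). Camera axes: x right, y down, z forward; pixel columns grow to the right and rows downward; lengths in m; the calibration is good to about 2 mm. The wrist camera is an equidistant fisheye: a pixel r from the principal point sees the ray r / f radians off the axis. A picture is of the moment at which its call begins: read the wrist's pose just before it. camera_model takes no time and is no camera call.
- workorder.job_done(): hands the job in; it is judged then, once.
Trained networks look in the newest picture that a camera, given by its name, has taken for a name from the list of things; names that differ only in an ending like _2 or _b are one class to them, and where a whole thing is asked for, a point or a joint stands for the part that bears it (a point fixed in the world has none). Each returns a list of dicts, best first, with "conf" (0 to 1); they miss things now and then, are a little off and sometimes report something else, mostly with a low value. They report only what shows in the picture. A call takes as long as a camera call. They do not tell look-alikes from the thing itself.
- boxes_of(camera, target): "rect" ([centre column, centre row, width, height] in pixels, round what is visible of it).
The state is a dict: "clock": time; "joint_pos": joint angles; "joint_vel": joint speeds; "tau": joint torques, N m; "eef_pos": TCP position; "tool_rot": TCP orientation; "ft_force": force on the tool from outside, world axes, zero at the start; "ft_torque": the same for the moment, N m; "grip_width": finger opening in m; "grasp_force": force on a finger pad.
Only numpy, scipy, OpenCV 4.12 (cv2) and the standard library are available. Lean on these libraries where they do the work, as an engineer would, in place of code of your own. Each camera call takes 0.05 s, during which the arm holds its last target. There are 200 camera calls.

## Working session

There is one attempt and no reset: what is moved stays moved. The work goes in short steps, Python scripts to look and compute and a tool call to move; the robot and the scene stay as the last step left them, time stands still between calls to the robot, and variables do not carry over. Pictures are saved under pics/ and viewed, at most 14 in all, crops included, and the job is handed in when it is done.

Besides the shell and the picture viewer there is one more tool, called after "Emit:" as name(argument=value, ...) on one line, values as JSON. send_rows: Moves the arm, as the interface text tells. Its arguments: {"type":"object","properties":{"motion":{"type":"string"}},"required":["motion"]}

```bash
ls; mkdir -p pics; python3 - <<'E'
from workcell import bot, vision, boxes_of
import cv2
o=bot.get_obs(); print(o['clock'],o['eef_pos'],o['tool_rot'],o['grip_width'])
for c in ['side','top']:
    im=vision.camera(c); cv2.imwrite(f'pics/{c}0.png',cv2.resize(im[:,:,::-1],(784,588),interpolation=cv2.INTER_CUBIC))
    m=vision.camera_model(c); print(c,m['fov_y'],m['cx'],m['cy'],m['world_from_camera'])
    for t in ['grinder','worn_head','felt_head','rubber_head','rack','drift','drift_eye','hook_spanner','open_spanner','dresser','stand','mug'] if c=='top' else []:
        print(t,[(round(d['conf'],2),[round(v) for v in d['rect']]) for d in boxes_of(c,t)[:4]])
print(vision.camera_model('wrist'))
E
```

```text
pics
0.0 [0.13257987 0.48136863 0.19252777] [ 1.33983526e-01  9.90983028e-01 -1.01468694e-03 -1.51706872e-04] 0.08528422151364086
side 54.15044304789657 276.50279221767204 210.17710161087348 [[ 0.99820336 -0.04482602  0.03975772  0.44041866]
 [-0.05963026 -0.678376    0.73229109 -0.77728779]
 [-0.00585501 -0.73334619 -0.67983019  0.94305016]
 [ 0.          0.          0.          1.        ]]
top 57.65680874579268 290.8261062956228 211.8802201076061 [[ 1.59220438e-02 -9.96536159e-01  8.16221332e-02  3.91349664e-01]
 [-9.99873227e-01 -1.58577946e-02  1.43539105e-03  5.55747740e-02]
 [-1.36072066e-04 -8.16346401e-02 -9.96662313e-01  1.33840598e+00]
 [ 0.00000000e+00  0.00000000e+00  0.00000000e+00  1.00000000e+00]]
grinder [(0.64, [325, 187, 90, 100])]
worn_head [(0.58, [341, 201, 17, 19])]
felt_head [(0.81, [415, 232, 18, 15])]
rubber_head [(0.68, [415, 192, 19, 20]), (0.37, [211, 228, 19, 53])]
rack [(0.89, [408, 213, 34, 67]), (0.49, [378, 265, 24, 32])]
drift [(0.88, [291, 242, 9, 66])]
drift_eye [(0.8, [289, 241, 14, 67])]
hook_spanner [(0.72, [260, 223, 16, 45])]
open_spanner [(0.75, [208, 230, 15, 48]), (0.59, [170, 274, 10, 51]), (0.55, [261, 220, 16, 54])]
dresser [(0.46, [408, 213, 32, 67])]
stand [(0.83, [219, 146, 101, 58]), (0.5, [415, 190, 19, 20]), (0.22, [290, 243, 12, 70])]
mug [(0.71, [376, 268, 30, 34])]
{'fov_y': 65.70646984690485, 'cx': 281.15553581309837, 'cy': 213.91794869241895, 'hand_eye': array([[ 8.78599091e-06, -9.60910807e-01, -2.76858126e-01,
         7.01460871e-02],
       [ 9.99999999e-01,  2.10980554e-05, -4.14918597e-05,
        -1.75257573e-04],
       [ 4.57111445e-05, -2.76858125e-01,  9.60910806e-01,
        -1.81114243e-01],
       [ 0.00000000e+00,  0.00000000e+00,  0.00000000e+00,
         1.00000000e+00]])}
```

View pics/top0.png

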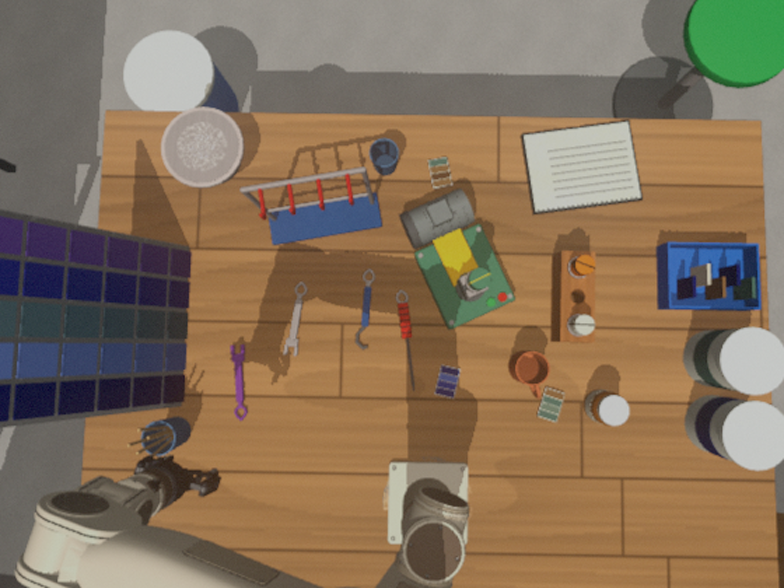

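View pics/side0.png

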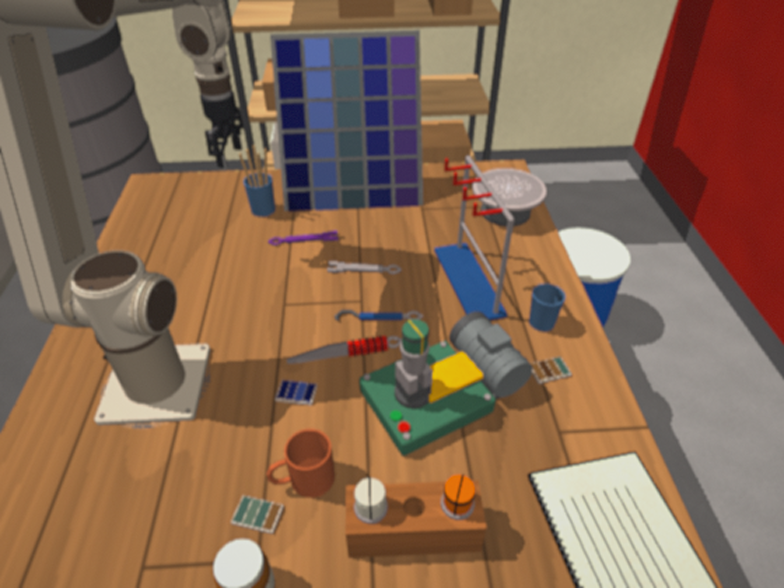

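The top view shows: drift (red grip, 405,318 enlarged), hook spanner (blue, 367,310), open spanner (grey steel, 296,320; the purple one at 240,380 is the decoy), no dresser; green head (478,283), felt (581,325), rubber (582,265), empty middle hole (578,296), stand (320,210), mug (528,367).

```bash
cat > h.py <<'E'
import numpy as np, cv2
from scipy.spatial.transform import Rotation as R
from workcell import bot, vision, boxes_of
H=210.
def foc(m): return H/np.tan(np.radians(m['fov_y']/2))
def T_tool(o):
    T=np.eye(4);T[:3,:3]=R.from_quat(o['tool_rot']).as_matrix();T[:3,3]=o['eef_pos'];return T
def ray(cam,u,v,T=None):
    m=vision.camera_model(cam);f=foc(m);x=(u-m['cx'])/f;y=(v-m['cy'])/f
    if cam=='wrist':
        r=np.hypot(x,y);s=np.sin(r)/r if r>1e-9 else 1
        d=np.array([x*s,y*s,np.cos(r)]);W=T@m['hand_eye']
    else: d=np.array([x,y,1.]);W=m['world_from_camera']
    return W[:3,3],W[:3,:3]@d
def px2w(cam,u,v,z,T=None):
    c,d=ray(cam,u,v,T);return c+d*(z-c[2])/d[2]
def w2px(cam,p,T=None):
    m=vision.camera_model(cam);f=foc(m)
    W=T@m['hand_eye'] if cam=='wrist' else m['world_from_camera']
    q=np.linalg.inv(W)@np.append(p,1);q=q[:3]
    if cam=='wrist':
        r=np.hypot(q[0],q[1]);a=np.arctan2(r,q[2])/max(r,1e-9);return m['cx']+f*q[0]*a,m['cy']+f*q[1]*a
    return m['cx']+f*q[0]/q[2],m['cy']+f*q[1]/q[2]
def snap(name):
    o=bot.get_obs();im=vision.camera('wrist');T=T_tool(o);np.save('pics/'+name+'_T.npy',T);cv2.imwrite('pics/'+name+'_raw.png',im[:,:,::-1]);return o,im,T
def yaw_y(T): return np.degrees(np.arctan2(T[1,1],T[0,1]))
def go(T,xyz,yawy=None):
    d=T[:3,:3].T@(np.array(xyz)-T[:3,3])*100
    tw=None
    if yawy is not None: tw=-np.radians((yawy-yaw_y(T)+180)%360-180)
    print('shift cm',d.round(2),'twist',None if tw is None else round(tw,3),'dist',np.linalg.norm(d).round(1))
E
python3 - <<'E'
from h import *
k=1.4
def P(n,u,v,z): print(n,px2w('top',u/k,v/k,z)[:2].round(3))
P('drifteye',403,297,.014);P('drifttip',413,388,.006);P('hs eye',369,277,.006);P('hs tail',363,340,.006);P('os eye',300,289,.006);P('os tail',291,352,.006)
P('nose',478,283,.227);P('felt',582,324,.137);P('rub',582,265,.137);P('hole',578,297,.085);P('mug',528,367,.095)
for c in [(416,250),(480,225),(515,295),(452,327)]:P('base',*c,.045)
for c in [(263,218),(294,208),(323,204),(352,200)]:P('tip?',*c,.294)
T=T_tool(bot.get_obs());print(yaw_y(T));go(T,[.35,.02,.42],90)
E
```

```text
drifteye [0.499 0.068]
drifttip [0.274 0.039]
hs eye [0.548 0.154]
hs tail [0.391 0.166]
os eye [0.515 0.326]
os tail [0.358 0.344]
nose [ 0.513 -0.091]
felt [ 0.434 -0.337]
rub [ 0.568 -0.338]
hole [ 0.5   -0.345]
mug [ 0.335 -0.224]
base [0.612 0.038]
base [ 0.677 -0.119]
base [ 0.505 -0.205]
base [ 0.425 -0.052]
tip? [0.629 0.346]
tip? [0.65  0.285]
tip? [0.659 0.227]
tip? [0.668 0.17 ]
74.59828837463395
shift cm [-33.21 -38.78 -22.66] twist -0.269 dist 55.9
```

Emit:
send_rows(motion="-1 -5 -6 -4 0; -1 -8 -10 -8 0; -1 -11 -14 -12 0; -1 -14 -17 -16 -0.1; -1 -16 -21 -18 -0.2")

```text
clock: 1.2
eef_pos: [0.2127, 0.2913, 0.3358]
tool_rot: [0.032, 0.999, 0.001, 0.001]
ft_force: [0.9, 0.3, 1.3]
grip_width: 0.0854
grasp_force: 0.0
```

```bash
python3 - <<'E'
from h import *
T=T_tool(bot.get_obs());print(T[:3,3],yaw_y(T));go(T,[.40,.02,.38],97)
E
```

```text
[0.21267644 0.2912718  0.33584889] 86.32939064890441
shift cm [-20.44 -25.87  -4.42] twist -0.186 dist 33.3
```

Emit:
send_rows(motion="-1 -3 -4 -1 0; -1 -6 -8 -2 0; -1 -9 -12 -3 -0.1; -1 -12 -15 -4 -0.19; -1 -15 -19 -4 -0.19")

```text
clock: 1.7
eef_pos: [0.347, 0.0959, 0.3756]
tool_rot: [-0.062, 0.998, 0.001, 0.002]
ft_force: [1.1, 1.0, 0.8]
grip_width: 0.0855
grasp_force: 0.0
```

Emit:
send_rows(motion="-1 -3 -4 0 0; -1 -5 -6.5 0 0; -1 -5 -6.5 0 0; -1 -5 -6.5 0 0")

```text
clock: 2.1
eef_pos: [0.4031, 0.0383, 0.3738]
tool_rot: [-0.06, 0.998, 0.0, -0.001]
ft_force: [-0.2, 0.2, 0.1]
grip_width: 0.0852
grasp_force: 0.0
```

```bash
python3 - <<'E'
from h import *
o,im,T=snap('w1');print(o['clock'],T[:3,3],yaw_y(T))
for t in ['drift','drift_eye','grinder','worn_head','hook_spanner','hook_spanner_eye','open_spanner']:
    print(t,[(round(d['conf'],2),[round(v) for v in d['rect']]) for d in boxes_of('wrist',t)[:3]])
cv2.imwrite('pics/w1.png',cv2.resize(im[:,:,::-1],(784,588),interpolation=cv2.INTER_CUBIC))
E
```

```text
2.1 [0.40310468 0.03831117 0.37382302] 96.83510725017433
drift [(0.87, [293, 159, 18, 144])]
drift_eye [(0.83, [294, 161, 19, 143]), (0.73, [387, 356, 159, 121])]
grinder [(0.78, [211, 262, 148, 185])]
worn_head [(0.84, [167, 265, 45, 39]), (0.33, [211, 263, 150, 186])]
hook_spanner [(0.73, [347, 209, 46, 106])]
hook_spanner_eye [(0.74, [345, 209, 44, 109])]
open_spanner [(0.82, [504, 140, 20, 87]), (0.73, [435, 206, 42, 89]), (0.31, [120, 102, 68, 74])]
```

View pics/w1.png

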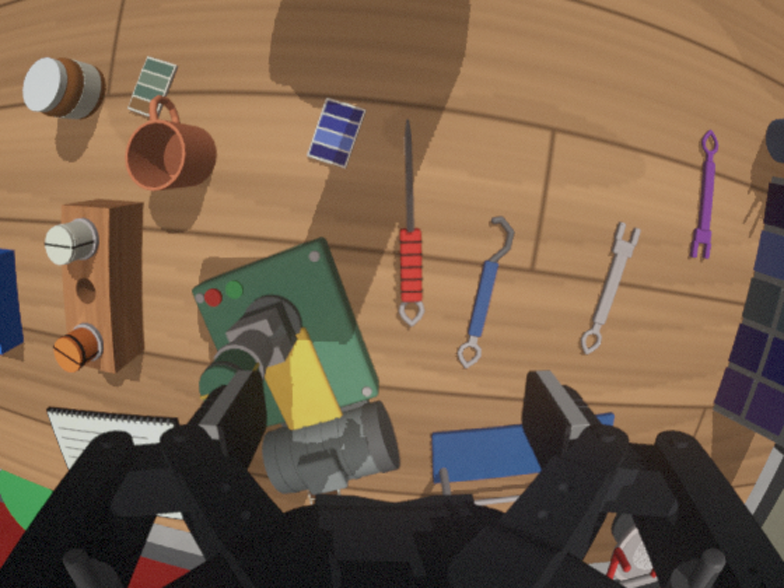

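```bash
python3 - <<'E'
from h import *
T=np.load('pics/w1_T.npy');k=1.4
def P(n,u,v,z):
    p=px2w('wrist',u/k,v/k,z,T);print(n,p[:2].round(4));return p
def ln(n,a,b): print(n,'yaw',np.degrees(np.arctan2(*(a-b)[1::-1])).round(1),'len',np.linalg.norm(a-b).round(4),'mid',((a+b)/2)[:2].round(4))
a=P('dtip',408,121,.006);b=P('deye',411,313,.014);c=P('grip0',410,230,.028);d=P('grip1',411,302,.028);ln('d',b,a);ln('grip',d,c)
c=P('hs0',490,263,.012);d=P('hs1',476,337,.012);e=P('hseye',469,352,.006);ln('hs',d,c)
e=P('oseye',593,340,.006);f=P('osjaw',626,232,.006);ln('os',e,f)
a=P('b1',195,290,.045);b=P('b2',323,239,.045);c=P('b3',378,390,.045);ln('-y->+y',b,a);ln('x',c,b)
P('felttop',69,243,.137);P('rub',74,352,.137);P('hole',86,292,.085);P('mug',172,156,.095)
print([w2px('wrist',(0.51,-.09,.175),T)])
E
```

```text
dtip [0.2698 0.0393]
deye [0.5025 0.0719]
grip0 [0.3979 0.0567]
grip1 [0.4843 0.069 ]
d yaw 8.0 len 0.2351 mid [0.3861 0.0556]
grip yaw 8.1 len 0.0872 mid [0.4411 0.0628]
hs0 [0.4276 0.1608]
hs1 [0.5255 0.1597]
hseye [0.5495 0.1556]
hs yaw -0.7 len 0.0979 mid [0.4766 0.1602]
oseye [0.515  0.3293]
osjaw [0.3609 0.3433]
os yaw -5.2 len 0.1547 mid [0.4379 0.3363]
b1 [ 0.496  -0.1983]
b2 [ 0.4173 -0.0411]
b3 [0.5984 0.0418]
-y->+y yaw 116.6 len 0.1758 mid [ 0.4566 -0.1197]
x yaw 24.6 len 0.1992 mid [5.079e-01 4.000e-04]
felttop [ 0.4306 -0.324 ]
rub [ 0.5639 -0.3307]
hole [ 0.504  -0.3424]
mug [ 0.3333 -0.2107]
[(np.float64(174.58403508145045), np.float64(251.90325185505804))]
```

```bash
python3 - <<'E'
from h import *
T=T_tool(bot.get_obs());go(T,[.446,.0635,.08],98);go(T,[.446,.0635,.006],98)
E
```

```text
shift cm [-4.56  1.87 29.45] twist -0.017 dist 29.9
shift cm [-4.56  1.87 36.85] twist -0.017 dist 37.2
```

Emit:
send_rows(motion="-0.3 -2 0.9 4.5 -0.02; -0.3 -4 1.6 9 -0.02; -0.3 -4.6 1.9 14 -0.02; -0.3 -4.6 1.9 19 -0.02; -0.3 -4.6 1.9 24 -0.02")

```text
clock: 3.0
eef_pos: [0.4464, 0.0637, 0.1329]
tool_rot: [-0.071, 0.997, 0.0, 0.0]
ft_force: [0.8, -0.1, 0.5]
grip_width: 0.0555
grasp_force: 0.0
```

Emit:
send_rows(motion="-0.3 0 0 4 0; -0.3 0 0 5 0; -0.3 0 0 5 0; -0.3 0 0 5 0")

```text
clock: 3.4
eef_pos: [0.4483, 0.0635, 0.0865]
tool_rot: [-0.071, 0.997, 0.0, 0.002]
ft_force: [0.6, -0.2, -0.1]
grip_width: 0.055
grasp_force: 0.0
```

```bash
python3 - <<'E'
from h import *
o,im,T=snap('w2');print(T[:3,3],yaw_y(T),o['grip_width']);go(T,[.446,.0635,.006],98)
cv2.imwrite('pics/w2.png',im[:,:,::-1])
E
```

```text
[0.44831826 0.06350076 0.08654759] 98.10804536821269 0.05499270144223385
shift cm [0.26 0.03 8.05] twist 0.002 dist 8.1
```

View pics/w2.png

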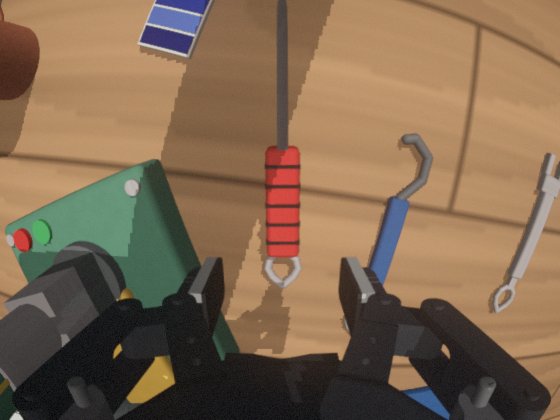

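Emit:
send_rows(motion="-0.3 0.2 0 4 0; -0.3 0.2 0 8 0; -0.3 0.2 0 8 0; 1 0.2 0 8 0; 1 0.2 0 8 0")

```text
clock: 3.95
eef_pos: [0.4473, 0.0632, 0.0072]
tool_rot: [-0.071, 0.998, 0.0, 0.003]
ft_force: [0.4, 0.6, -0.7]
grip_width: 0.0274
grasp_force: 0.0
```

Emit:
send_rows(motion="1 0 0 0 0; 1 0 0 0 0; 1 0 0 0 0; 1 0 0 0 0")

```text
clock: 4.35
eef_pos: [0.4448, 0.0628, 0.005]
tool_rot: [-0.071, 0.998, 0.0, 0.0]
ft_force: [-0.4, -0.4, 0.4]
grip_width: 0.0002
grasp_force: 0.0
```

```bash
python3 - <<'E'
from h import *
T2=np.load('pics/w2_T.npy')
a=px2w('wrist',282,148,.028,T2);b=px2w('wrist',283,257,.028,T2);print((a+b)/2,np.linalg.norm(a-b),np.degrees(np.arctan2(*(b-a)[1::-1])))
T=T_tool(bot.get_obs());print(T[:3,3])
# IK-free: candidate pre-entry positions
O=np.array([.52,-.089]);g=np.radians(25.6);y=np.array([-np.sin(g),np.cos(g)])
for s in (1,-1): print(s,(O+s*y*.23),np.linalg.norm(O+s*y*.23),O+s*y*.09)
E
```

```text
[0.4401244  0.06318183 0.028     ] 0.08639986017923122 8.679398863371311
[0.44484164 0.06284072 0.00499987]
1 [0.42062028 0.11842148] 0.4369726138507315 [ 0.48111228 -0.00783507]
-1 [ 0.61937972 -0.29642148] 0.6866563439919998 [ 0.55888772 -0.17016493]
```

```bash
python3 - <<'E'
from h import *
o,im,T=snap('w3');print(T[:3,3],o['grip_width'])
cv2.imwrite('pics/w3.png',im[:,:,::-1])
E
```

```text
[0.44484164 0.06284072 0.00499987] 0.0002433875166328513
```

View pics/w3.png

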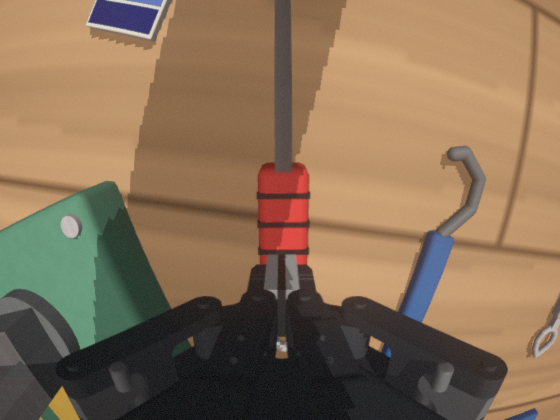

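```bash
python3 - <<'E'
from h import *
T=np.load('pics/w3_T.npy')
a=np.radians(8.3);ex=np.array([np.cos(a),np.sin(a)]);D=np.array([.4401,.0632])
for x,z in [(-175,6),(-44,28),(44,28),(57,14)]: print(x,np.round(w2px('wrist',np.append(D+ex*x/1e3,z/1e3),T)))
for t in [(0,0,0),(.011,0,0),(.011,0,-.019),(-.011,0,0),(.011,0,-.04)]: print(t,np.round(w2px('wrist',(T@np.append(t,1))[:3],T)))
p=px2w('wrist',283,165,.028,T);print(p)
E
```

```text
-175 [282. -55.]
-44 [283. 167.]
44 [283. 320.]
57 [283. 324.]
(0, 0, 0) [281. 243.]
(0.011, 0, 0) [281. 225.]
(0.011, 0, -0.019) [281. 237.]
(-0.011, 0, 0) [281. 260.]
(0.011, 0, -0.04) [281. 252.]
[0.39567632 0.05659212 0.028     ]
```

```bash
python3 - <<'E'
from h import *
im=vision.camera('side');p=w2px('side',(.445,.063,.005));print(p)
u,v=map(int,p);cv2.imwrite('pics/s3.png',cv2.resize(im[v-75:v+45,u-80:u+80,::-1],(800,600),interpolation=cv2.INTER_CUBIC))
print(bot.get_obs()['grip_width'])
E
```

```text
(np.float64(263.37715131609235), np.float64(248.75272205128704))
-5.12098406294329e-05
```

View pics/s3.png

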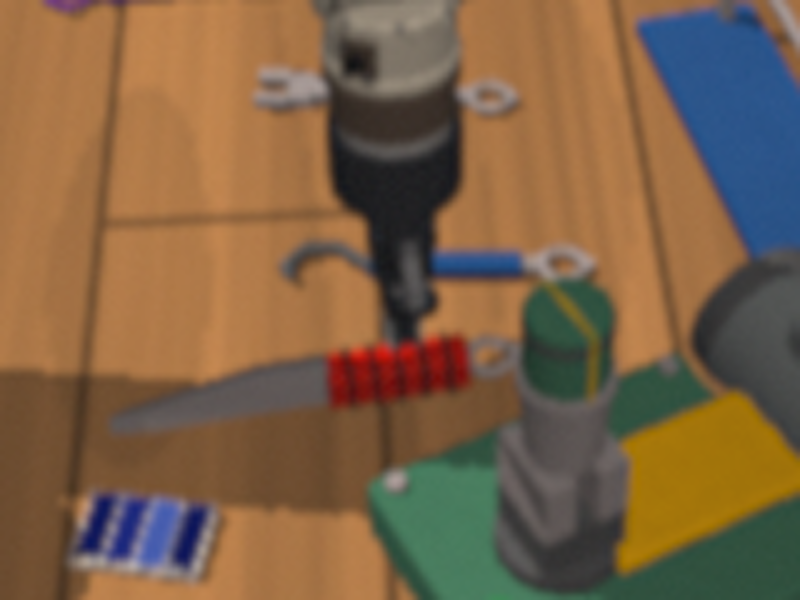

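The wrist view shows the shut fingertips above the drift's grip (283,258), and tip spacing in both wrist pictures puts the tips ~45 mm short of the reported TCP. I'll check by opening and lowering in small steps, watching the force.

Emit:
send_rows(motion="-0.3 0 0 0 0; -0.3 0 0 0 0; -0.3 0 0 0 0; -0.3 0 0 0.3 0; -0.3 0 0 0.4 0")

```text
clock: 4.95
eef_pos: [0.4443, 0.0628, 0.0002]
tool_rot: [-0.071, 0.998, -0.0, -0.0]
ft_force: [-0.8, -0.8, 1.1]
grip_width: 0.0554
grasp_force: 0.0
```

Emit:
send_rows(motion="-0.3 0 0 0.1 0; -0.3 0 0 0.2 0; -0.3 0 0 0.3 0; -0.3 0 0 0.3 0")

```text
clock: 5.35
eef_pos: [0.4444, 0.0628, -0.0026]
tool_rot: [-0.071, 0.998, -0.0, -0.0]
ft_force: [-0.1, 0.4, -0.2]
grip_width: 0.0555
grasp_force: 0.0
```

Emit:
send_rows(motion="-0.3 0 0 0.2 0; -0.3 0 0 0.3 0; -0.3 0 0 0.3 0")

```text
clock: 5.65
eef_pos: [0.4443, 0.0628, -0.0056]
tool_rot: [-0.071, 0.998, -0.0, -0.0]
ft_force: [0.5, 0.9, 0.2]
grip_width: 0.0555
grasp_force: 0.0
```

Emit:
send_rows(motion="-0.3 0 0 0.5 0; -0.3 0 0 1 0; -0.3 0 0 1.5 0; -0.3 0 0 2 0; -0.3 0 0 2 0")

```text
clock: 6.15
eef_pos: [0.4437, 0.0627, -0.0263]
tool_rot: [-0.071, 0.998, -0.0, -0.001]
ft_force: [-0.3, -0.4, -0.4]
grip_width: 0.0559
grasp_force: 0.0
```

Emit:
send_rows(motion="-0.3 0 0 0.3 0; -0.3 0 0 0.6 0; -0.3 0 0 0.6 0")

```text
clock: 6.45
eef_pos: [0.4443, 0.0628, -0.0318]
tool_rot: [-0.071, 0.998, -0.0, -0.0]
ft_force: [-0.1, -0.6, 0.0]
grip_width: 0.0553
grasp_force: 0.0
```

```bash
python3 - <<'E'
from h import *
o,im,T=snap('w4');print(T[:3,3],o['grip_width'],o['ft_force'])
cv2.imwrite('pics/w4.png',im[:,:,::-1])
E
```

```text
[ 0.4442584   0.06275751 -0.03176156] 0.05533664839990368 [-0.14894596 -0.55484646  0.04096914]
```

View pics/w4.png

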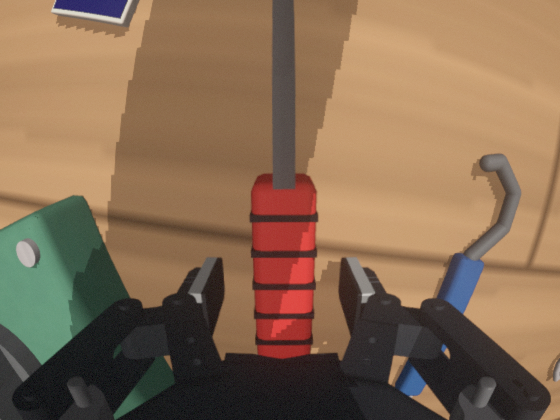

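Emit:
send_rows(motion="-0.3 0 0 0.3 0; 1 0 0 0.3 0; 1 0 0 0.3 0; 1 0 0 0.3 0; 1 0 0 0.3 0")

```text
clock: 7.0
eef_pos: [0.4447, 0.0629, -0.0342]
tool_rot: [-0.071, 0.998, 0.0, 0.0]
ft_force: [-0.1, 0.5, 2.5]
grip_width: 0.0247
grasp_force: 59.7
```

Emit:
send_rows(motion="1 0 0 0 0; 1 0 0 0 0; 1 0 0 -2 0; 1 0 0 -6 0; 1 0 0 -10 0")

```text
clock: 7.5
eef_pos: [0.4427, 0.0624, 0.0651]
tool_rot: [-0.071, 0.998, -0.0, -0.002]
ft_force: [1.6, 0.4, -3.8]
grip_width: 0.0255
grasp_force: 59.6
```

```bash
python3 - <<'E'
from h import *
O=np.array([.518,-.089]);g=np.radians(25.6);y=np.array([-np.sin(g),np.cos(g)])
T=T_tool(bot.get_obs());p=O+y*.25;print(p,yaw_y(T));go(T,[p[0],p[1],.16],98+115.6-8.3)
E
```

```text
[0.40997856 0.13645813] 98.09187917563986
shift cm [ 2.23  7.79 -9.48] twist -1.871 dist 12.5
```

Emit:
send_rows(motion="1 0 0 -5 -0.15; 1 0 0 -10 -0.3; 1 0 0 -15 -0.45; 1 0 0 -20 -0.6; 1 0 0 -25 -0.75")

```text
clock: 8.0
eef_pos: [0.4437, 0.0626, 0.3167]
tool_rot: [-0.434, 0.901, 0.0, -0.001]
ft_force: [2.2, 0.3, -3.6]
grip_width: 0.025
grasp_force: 59.8
```

Emit:
send_rows(motion="1 0 0 -1.5 -0.15; 1 0 0 -1.5 -0.3; 1 0 0 -1.5 -0.45; 1 0 0 -1.5 -0.6; 1 0 0 -1.5 -0.75")

```text
clock: 8.5
eef_pos: [0.4441, 0.0627, 0.3294]
tool_rot: [0.734, -0.68, -0.001, 0.001]
ft_force: [0.2, 0.2, -3.4]
grip_width: 0.0251
grasp_force: 59.7
```

Emit:
send_rows(motion="1 0 0 0 -0.15; 1 0 0 0 -0.3; 1 0 0 0 -0.37; 1 0 0 0 -0.37; 1 0 0 0 -0.37")

```text
clock: 9.0
eef_pos: [0.4442, 0.0627, 0.3298]
tool_rot: [0.844, -0.536, -0.001, 0.001]
ft_force: [0.4, 0.1, -3.6]
grip_width: 0.0247
grasp_force: 59.7
```

```bash
python3 - <<'E'
from h import *
o=bot.get_obs();T=T_tool(o);print(T[:3,3],yaw_y(T),o['joint_pos'],o['grip_width']);go(T,[.5597,-.0364,.33],205.3)
E
```

```text
[0.44417703 0.06273206 0.32975022] -154.8537661741757 [ 1.40343985e-01  1.22380804e-01  2.10049648e-01  1.66034192e+00
 -5.23336816e-05 -1.86933641e+00] 0.02467155291562572
shift cm [13.88 -6.24 -0.04] twist -0.003 dist 15.2
```

Emit:
send_rows(motion="1 4 -2 0 0; 1 8 -4 0 0; 1 12 -6 0 0; 1 14 -6.2 0 0; 1 14 -6.2 0 0")

```text
clock: 9.5
eef_pos: [0.5616, -0.0399, 0.3282]
tool_rot: [0.843, -0.538, -0.001, 0.001]
ft_force: [0.1, 0.1, -3.1]
grip_width: 0.0249
grasp_force: 60.1
```

```bash
python3 - <<'E'
from h import *
o,im,T=snap('w5');print(T[:3,3],yaw_y(T),o['eef_pos'])
for t in ['worn_head','drift','grinder']: print(t,[(round(d['conf'],2),[round(v) for v in d['rect']]) for d in boxes_of('wrist',t)[:3]])
cv2.imwrite('pics/w5.png',cv2.resize(im[:,:,::-1],(784,588),interpolation=cv2.INTER_CUBIC))
E
```

```text
[ 0.56156079 -0.03994772  0.32821148] -155.03979057368832 [ 0.56156079 -0.03994772  0.32821148]
worn_head [(0.84, [339, 164, 56, 55]), (0.2, [112, 286, 125, 143])]
drift [(0.93, [282, 179, 67, 358])]
grinder [(0.95, [263, 154, 212, 131])]
```

View pics/w5.png

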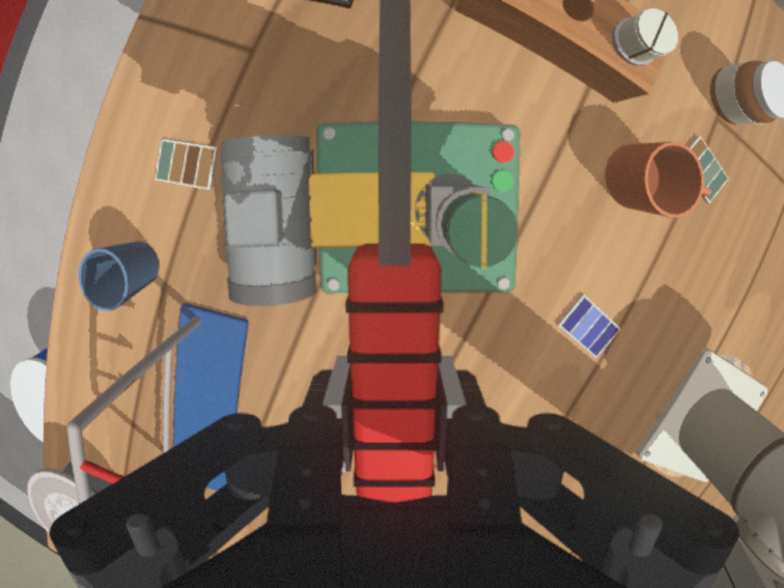

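```bash
python3 - <<'E'
from h import *
T=np.load('pics/w5_T.npy');k=1.4
P=lambda u,v,z:px2w('wrist',u/k,v/k,z,T)[:2]
b=[P(*q,.047) for q in [(329,133),(507,134),(503,284),(333,284)]]
c=sum(b)/4
yaws=[np.degrees(np.arctan2(*v[::-1])) for v in (b[0]-b[1],b[3]-b[2],b[2]-b[1],b[3]-b[0])];print(yaws,[np.linalg.norm(b[0]-b[1]),np.linalg.norm(b[2]-b[1])])
g=np.radians(25);print('bolts->axis',c-.03*np.array([np.cos(g),np.sin(g)]))
print('headtop',P(484,230,.227), 'line',np.degrees(np.arctan2(*(P(485,267,.227)-P(485,194,.227))[::-1])))
# edges of base
e=[P(*q,.045) for q in [(318,124),(520,125),(518,292),(321,292)]];print('edge ctr->axis',sum(e)/4-.03*np.array([np.cos(g),np.sin(g)]),[np.linalg.norm(e[0]-e[1]),np.linalg.norm(e[2]-e[1])])
# drift line in world relative: tool coords at blade
W=T@vision.camera_model('wrist')['hand_eye']
for u,v in [(395,262),(395,120),(394,10)]:
    p=px2w('wrist',u/k,v/k,T[2,3]+.034+.034,T);print('blade tool xy',(np.linalg.inv(T)@np.append(p,1))[:3].round(4))
E
```

```text
[np.float64(25.40073704337772), np.float64(25.000933578276744), np.float64(115.46751904951361), np.float64(115.32849228965627)] [np.float64(0.1801781124341525), np.float64(0.15799072768263187)]
bolts->axis [ 0.52427234 -0.09402614]
headtop [ 0.52422065 -0.09563689] line 117.02033196189134
edge ctr->axis [ 0.52280293 -0.09524563] [np.float64(0.20603875448912848), np.float64(0.17797310448173126)]
blade tool xy [ 0.0475  0.0005 -0.068 ]
blade tool xy [ 0.0831  0.0005 -0.0681]
blade tool xy [ 0.1122  0.0002 -0.0681]
```

```bash
cat >> h.py <<'E'
AX=np.array([.524,-.095]);GY=np.array([-.4258,.9048])
E
python3 - <<'E'
from h import *
T=T_tool(bot.get_obs());p=AX+GY*.226;print(p);go(T,[*p,.30],205.2);go(T,[*p,.054],205.2)
E
```

```text
[0.4277692 0.1094848]
shift cm [-18.86   5.7    3.07] twist 0.001 dist 19.9
shift cm [-18.84   5.69  27.67] twist 0.001 dist 34.0
```

Emit:
send_rows(motion="1 -4.5 1.5 0 0; 1 -9 3 0 0; 1 -13.5 4.5 0 0; 1 -18 5.7 1 0; 1 -18.8 5.7 5 0")

```text
clock: 10.2
eef_pos: [0.4275, 0.1125, 0.2854]
tool_rot: [0.846, -0.533, 0.003, -0.005]
ft_force: [2.7, -1.0, -3.3]
grip_width: 0.0249
grasp_force: 60.3
```

Emit:
send_rows(motion="1 0 0 5 0; 1 0 0 10 0; 1 0 0 15 0; 1 0 0 20 0; 1 0 0 21 0")

```text
clock: 10.7
eef_pos: [0.4225, 0.1077, 0.0662]
tool_rot: [0.845, -0.535, -0.004, 0.004]
ft_force: [-1.7, -0.6, -3.1]
grip_width: 0.0247
grasp_force: 60.4
```

Emit:
send_rows(motion="1 0 0 0.5 0; 1 0 0 0.5 0; 1 0 0 0.5 0")

```text
clock: 11.0
eef_pos: [0.4312, 0.1092, 0.0682]
tool_rot: [0.845, -0.535, 0.002, -0.002]
ft_force: [0.9, 1.2, -3.5]
grip_width: 0.0249
grasp_force: 60.5
```

```bash
python3 - <<'E'
from h import *
o=bot.get_obs();T=T_tool(o);print(T[:3,3],o['ft_force']);p=AX+GY*.226;go(T,[*p,.054],205.2)
im=vision.camera('side');u,v=map(int,w2px('side',(AX[0]-.03,AX[1]+.06,.12)));print(u,v)
cv2.imwrite('pics/s6.png',cv2.resize(im[v-60:v+60,u-80:u+80,::-1],(800,600),interpolation=cv2.INTER_CUBIC))
E
```

```text
[0.43115991 0.10915037 0.0682221 ] [ 0.8933799   1.19377208 -3.46736382]
shift cm [-0.18  0.3   1.42] twist 0.001 dist 1.5
281 246
```

View pics/s6.png

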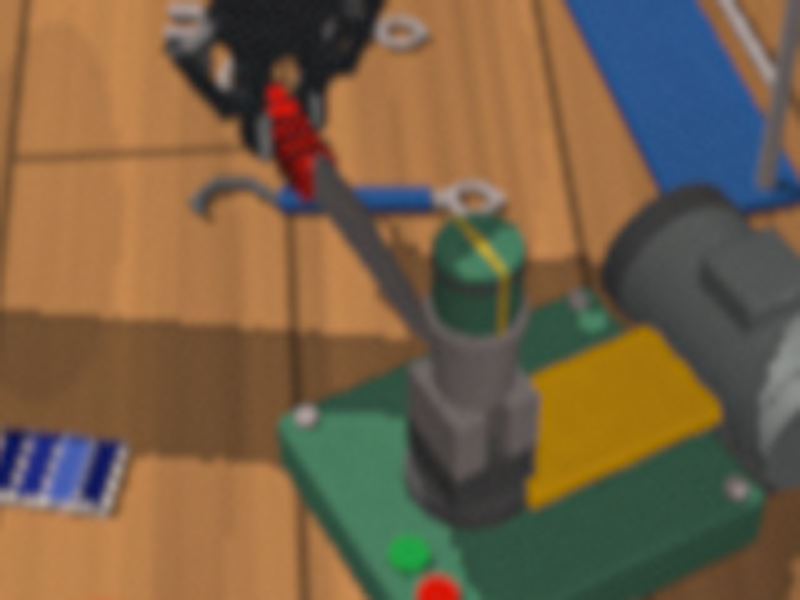

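Emit:
send_rows(motion="1 0 0.2 1.4 0; 1 0 0.2 1.4 0; 1 0 0.2 1.4 0; 1 0 0.2 1.4 0; 1 0 0.2 1.4 0")

```text
clock: 11.55
eef_pos: [0.4276, 0.1077, 0.0523]
tool_rot: [0.844, -0.536, 0.001, -0.001]
ft_force: [0.2, -0.5, -3.6]
grip_width: 0.0249
grasp_force: 60.4
```

```bash
cat >> h.py <<'E'
def rel(T):
    d=T[:2,3]-AX;gx=np.array([GY[1],-GY[0]]);print('pos',T[:3,3].round(4),'local x %.1f y %.1f mm'%(d@gx*1e3,d@GY*1e3),'yaw_y %.2f'%(yaw_y(T)%360))
E
python3 - <<'E'
from h import *
o=bot.get_obs();T=T_tool(o);rel(T);p=AX+GY*.226;go(T,[*p,.054],205.2)
E
```

```text
pos [0.4276 0.1077 0.0523] local x -1.0 y 224.5 mm yaw_y 205.23
shift cm [-0.15 -0.1  -0.17] twist 0.001 dist 0.2
```

Emit:
send_rows(motion="1 1 -0.1 -0.1 0; 1 2.5 -0.1 -0.1 0; 1 4 -0.1 -0.1 0; 1 5 -0.1 -0.1 0; 1 5 -0.1 -0.1 0")

```text
clock: 12.05
eef_pos: [0.4499, 0.0615, 0.0527]
tool_rot: [0.844, -0.537, 0.0, -0.0]
ft_force: [0.2, 0.3, -3.7]
grip_width: 0.0253
grasp_force: 60.5
```

```bash
python3 - <<'E'
from h import *
o=bot.get_obs();T=T_tool(o);rel(T);print(o['ft_force'],o['ft_torque'])
E
```

```text
pos [0.4499 0.0615 0.0527] local x -0.4 y 173.1 mm yaw_y 205.10
[ 0.23126708  0.31576165 -3.74906825] [ 0.06593013  0.03299435 -0.02300751]
```

Emit:
send_rows(motion="1 1 0 0.1 0; 1 2 0 0.1 0; 1 2.8 0 0.1 0; 1 3.6 0 0.1 0; 1 4.4 0 0.1 0")

```text
clock: 12.55
eef_pos: [0.466, 0.0245, 0.051]
tool_rot: [0.845, -0.535, -0.003, -0.001]
ft_force: [-3.1, 5.7, -2.1]
grip_width: 0.0253
grasp_force: 60.7
```

Emit:
send_rows(motion="1 0.8 0 0 0; 1 1.6 0 0 0; 1 2.2 0 0 0; 1 2.2 0 0 0")

```text
clock: 12.95
eef_pos: [0.4776, 0.002, 0.0514]
tool_rot: [0.844, -0.536, 0.0, 0.0]
ft_force: [-0.0, -0.5, -5.7]
grip_width: 0.025
grasp_force: 60.4
```

```bash
python3 - <<'E'
from h import *
o=bot.get_obs();T=T_tool(o);rel(T);print(o['ft_force'],o['ft_torque'],o['grip_width'])
E
```

```text
pos [0.4776 0.002  0.0514] local x -0.7 y 107.5 mm yaw_y 205.15
[-0.02749779 -0.48470543 -5.7445446 ] [0.25216503 0.16231923 0.03805577] 0.024969784081453915
```

Emit:
send_rows(motion="1 0.7 0 0 0; 1 1.4 0 0 0; 1 2 0 0 0; 1 2.1 0 0 0; 1 2.1 0 0 0")

```text
clock: 13.45
eef_pos: [0.4862, -0.0165, 0.0514]
tool_rot: [0.844, -0.536, 0.0, 0.0]
ft_force: [-0.1, -0.2, -5.3]
grip_width: 0.0248
grasp_force: 60.2
```

```bash
python3 - <<'E'
from h import *
o=bot.get_obs();T=T_tool(o);rel(T);print(o['ft_force'],o['ft_torque'],o['grip_width'])
im=vision.camera('side');u,v=map(int,w2px('side',(AX[0],AX[1],.16)));
cv2.imwrite('pics/s7.png',cv2.resize(im[v-45:v+45,u-60:u+60,::-1],(800,600),interpolation=cv2.INTER_CUBIC))
E
```

```text
pos [ 0.4862 -0.0165  0.0514] local x -0.8 y 87.1 mm yaw_y 205.19
[-0.13357505 -0.17734702 -5.29619467] [0.25688957 0.15566148 0.06452682] 0.024811852933477145
```

View pics/s7.png

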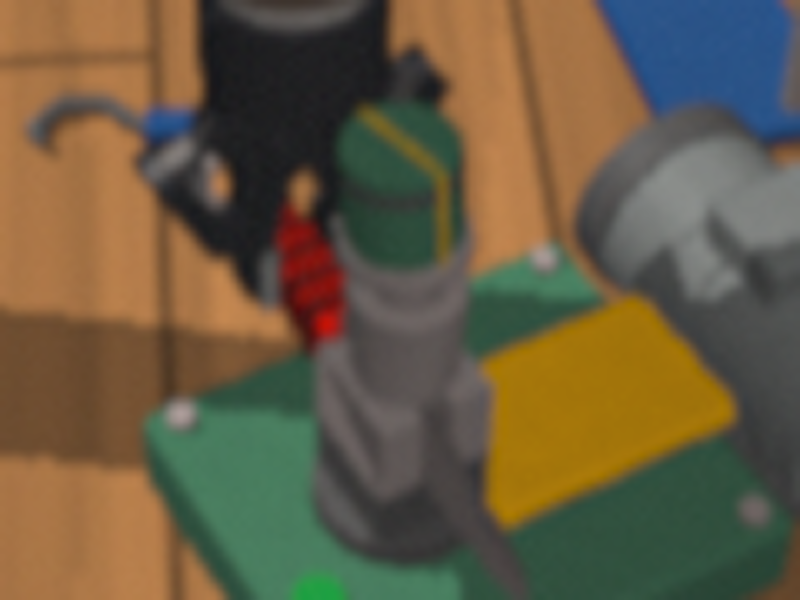

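Emit:
send_rows(motion="1 0.3 0 0 0; 1 0.4 0 0 0; 1 0.4 0 0 0; 1 -1 0 0 0; 1 -3 0 0 0")

```text
clock: 14.0
eef_pos: [0.4736, 0.0113, 0.0518]
tool_rot: [0.844, -0.536, 0.0, -0.0]
ft_force: [0.3, 1.0, -3.6]
grip_width: 0.0249
grasp_force: 60.5
```

Emit:
send_rows(motion="1 -3 0 -0.1 0; 1 -6 0 -0.1 0; 1 -9 0 -0.1 0; 1 -12 0 -0.1 0; 1 -13 0 -0.1 0")

```text
clock: 14.5
eef_pos: [0.4169, 0.1313, 0.0533]
tool_rot: [0.845, -0.534, 0.0, -0.001]
ft_force: [-0.4, -0.7, -2.9]
grip_width: 0.0245
grasp_force: 60.6
```

```bash
python3 - <<'E'
from h import *
o=bot.get_obs();T=T_tool(o);rel(T);print(o['ft_force'],o['grip_width']);go(T,[.43,.08,.15],102)
E
```

```text
pos [0.4169 0.1313 0.0533] local x -0.5 y 250.3 mm yaw_y 205.44
[-0.44133782 -0.72726242 -2.91229722] 0.024453529056799844
shift cm [ 5.19  1.01 -9.67] twist 1.805 dist 11.0
```

Emit:
send_rows(motion="1 1 0 -1 0.15; 1 2 0.2 -1 0.3; 1 3 0.4 -1 0.45; 1 4 0.7 -1 0.6; 1 5.2 1 -1 0.75")

```text
clock: 15.0
eef_pos: [0.4317, 0.0773, 0.0633]
tool_rot: [-0.587, 0.809, -0.001, 0.001]
ft_force: [0.4, 0.6, -3.5]
grip_width: 0.025
grasp_force: 60.5
```

Emit:
send_rows(motion="1 0 0 0 0.15; 1 0 0 0 0.3; 1 0 0 0 0.45; 1 0 0 0 0.6; 1 0 0 0 0.75")

```text
clock: 15.5
eef_pos: [0.4318, 0.0774, 0.0632]
tool_rot: [-0.25, 0.968, -0.0, 0.001]
ft_force: [-1.0, -0.5, -3.1]
grip_width: 0.0252
grasp_force: 60.5
```

Emit:
send_rows(motion="1 0 0 2 0.15; 1 0 0 4 0.3; 1 0 0 6 0.3; 1 0 0 7 0.3; 1 0 0 7 0.3")

```text
clock: 16.0
eef_pos: [0.4301, 0.0772, -0.0082]
tool_rot: [-0.106, 0.994, -0.0, -0.001]
ft_force: [-0.2, -0.6, -3.8]
grip_width: 0.0251
grasp_force: 60.4
```

```bash
python3 - <<'E'
from h import *
o=bot.get_obs();T=T_tool(o);rel(T);print(o['ft_force'],o['joint_pos'][5])
E
```

```text
pos [ 0.4301  0.0772 -0.0082] local x -11.6 y 195.8 mm yaw_y 102.11
[-0.23909907 -0.55239851 -3.83906099] -0.03349041870622635
```

Emit:
send_rows(motion="1 0 0 1.5 0; 1 0 0 2.5 0; 1 0 0 2.6 0; 1 0 0 2.6 0; -0.3 0 0 2.6 0")

```text
clock: 16.5
eef_pos: [0.432, 0.0776, -0.0325]
tool_rot: [-0.105, 0.994, 0.0, 0.001]
ft_force: [0.6, 0.2, 0.1]
grip_width: 0.0379
grasp_force: 0.0
```

Emit:
send_rows(motion="-0.3 0 0 0 0; -0.3 0 0 0 0; -0.3 0 0 -3 0; -0.3 0 0 -8 0; -0.3 0 0 -13 0")

```text
clock: 17.0
eef_pos: [0.4301, 0.0773, 0.0979]
tool_rot: [-0.105, 0.994, -0.0, -0.001]
ft_force: [1.5, 0.4, -1.3]
grip_width: 0.0556
grasp_force: 0.0
```

```bash
python3 - <<'E'
from h import *
o=bot.get_obs();T=T_tool(o);rel(T)
x=np.array([.423,-.906]);
go(T,[AX[0],AX[1],.30],115.2);go(T,[AX[0],AX[1],.30],25.2)
E
```

```text
pos [0.4301 0.0773 0.0979] local x -11.6 y 195.9 mm yaw_y 102.10
shift cm [ -5.54 -18.81 -20.22] twist -0.229 dist 28.2
shift cm [ -5.54 -18.81 -20.22] twist 1.342 dist 28.2
```

Emit:
send_rows(motion="-1 0 0 -5 0; -1 0 0 -10 0; -1 0 0 -15 0; -1 -1.5 -4.5 -17 0; -1 -3 -9 -17 0")

```text
clock: 17.5
eef_pos: [0.4819, -0.004, 0.272]
tool_rot: [-0.107, 0.994, -0.0, 0.005]
ft_force: [2.0, -0.3, -0.2]
grip_width: 0.0858
grasp_force: 0.0
```

Emit:
send_rows(motion="-1 -1.3 -4.5 0 0.1; -1 -2.5 -9 0 0.2; -1 -2.5 -9.8 0 0.2; -1 -2.5 -9.8 0 0.2; -1 -2.5 -9.8 0 0.2")

```text
clock: 18.0
eef_pos: [0.5236, -0.0941, 0.2667]
tool_rot: [-0.006, 1.0, 0.0, -0.0]
ft_force: [-0.2, 0.5, -0.3]
grip_width: 0.0855
grasp_force: 0.0
```

```bash
python3 - <<'E'
from h import *
o,im,T=snap('w8');rel(T)
print(np.round(w2px('wrist',(AX[0],AX[1],.241),T)),np.round(w2px('wrist',(AX[0],AX[1],.227),T)))
for t in ['worn_head','felt_head','rubber_head','rack']: print(t,[(round(d['conf'],2),[round(v) for v in d['rect']]) for d in boxes_of('wrist',t)[:3]])
cv2.imwrite('pics/w8.png',cv2.resize(im[:,:,::-1],(784,588),interpolation=cv2.INTER_CUBIC))
E
```

```text
pos [ 0.5236 -0.0941  0.2667] local x 0.0 y 1.0 mm yaw_y 90.69
[280. 230.] [280. 223.]
worn_head [(0.7, [273, 222, 68, 80])]
felt_head [(0.68, [292, 222, 194, 249]), (0.57, [72, 117, 56, 40]), (0.16, [488, 320, 144, 156])]
rubber_head [(0.78, [80, 226, 55, 48])]
rack [(0.9, [102, 167, 80, 168]), (0.42, [450, 144, 34, 129])]
```

View pics/w8.png

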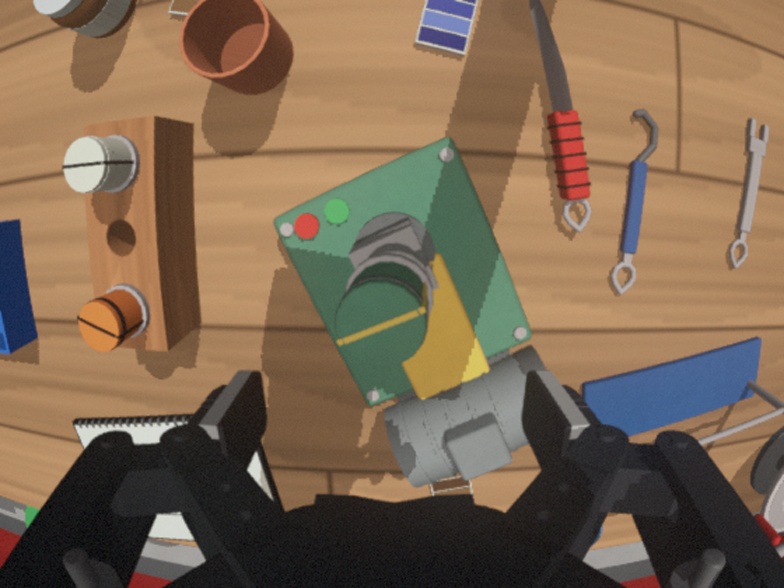

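Emit:
send_rows(motion="-1 0 -0.3 4 0; -1 0 -0.3 8 0; -1 0 -0.3 10.8 0; -1 0 -0.3 10.8 0; -1 0 -0.3 10.8 0")

```text
clock: 18.75
eef_pos: [0.5242, -0.0973, 0.1592]
tool_rot: [-0.006, 1.0, 0.0, -0.0]
ft_force: [0.2, -0.3, 0.3]
grip_width: 0.0853
grasp_force: 0.0
```

Emit:
send_rows(motion="1 0 0 0 0; 1 0 0 0 0; 1 0 0 0 0; 1 0 0 0 0; 1 0 0 0 0")

```text
clock: 19.25
eef_pos: [0.5255, -0.0983, 0.1603]
tool_rot: [-0.006, 1.0, -0.001, 0.002]
ft_force: [-0.1, -0.0, 6.1]
grip_width: 0.0453
grasp_force: 59.4
```

Gripped at 45 mm. Lift straight up.

Emit:
send_rows(motion="1 0 0 -1 0; 1 0 0 -3 0; 1 0 0 -6 0; 1 0 0 -9 0; 1 0 0 -11 0")

```text
clock: 19.75
eef_pos: [0.5241, -0.0979, 0.2704]
tool_rot: [-0.006, 1.0, -0.0, 0.0]
ft_force: [0.4, 0.4, -2.8]
grip_width: 0.0451
grasp_force: 61.9
```

```bash
python3 - <<'E'
from h import *
T8=np.load('pics/w8_T.npy');k=1.4
P=lambda u,v,z:px2w('wrist',u/k,v/k,z,T8)[:2]
a=P(90,163,.137);b=P(103,321,.137);h=P(121,237,.085);print('felt',a,'rub',b,'hole',h,(a+b)/2,np.degrees(np.arctan2(*(b-a)[::-1])),np.linalg.norm(b-a))
fl=P(132,162,.137)-P(66,165,.137);print('felt line',np.degrees(np.arctan2(*fl[::-1])))
o=bot.get_obs();T=T_tool(o);rel(T);print(o['ft_force'],o['grip_width'])
hh=(a+b)/2;go(T,[*hh,.27],88)
E
```

```text
felt [ 0.43383499 -0.33458984] rub [ 0.5645809  -0.33775987] hole [ 0.50158579 -0.3427785 ] [ 0.49920794 -0.33617486] -1.3889023231183237 0.1307843400363435
felt line 85.86635876223679
pos [ 0.5241 -0.0979  0.2704] local x -1.2 y -2.6 mm yaw_y 90.63
[ 0.44057954  0.40180039 -2.83206978] 0.045105177284906775
shift cm [  2.75 -23.8    0.04] twist 0.046 dist 24.0
```

Emit:
send_rows(motion="1 0.5 -4.5 0 0; 1 1 -9 0 0; 1 1.5 -13.5 0 0; 1 2 -18 0 0.05; 1 2.5 -22 0 0.05")

```text
clock: 20.25
eef_pos: [0.5005, -0.3198, 0.2679]
tool_rot: [0.02, 1.0, 0.001, -0.001]
ft_force: [0.8, -1.2, -3.3]
grip_width: 0.0451
grasp_force: 62.0
```

Emit:
send_rows(motion="1 0.2 -2 1 0; 1 0.2 -2 2 0; 1 0.2 -2 2 0; 1 0.2 -2 2 0")

```text
clock: 20.65
eef_pos: [0.4986, -0.3368, 0.2481]
tool_rot: [0.019, 1.0, 0.001, -0.001]
ft_force: [0.3, 0.7, -2.6]
grip_width: 0.0449
grasp_force: 62.3
```

```bash
python3 - <<'E'
from h import *
o,im,T=snap('w9');rel(T)
for t in ['felt_head','rubber_head','rack','worn_head']: print(t,[(round(d['conf'],2),[round(v) for v in d['rect']]) for d in boxes_of('wrist',t)[:3]])
cv2.imwrite('pics/w9.png',cv2.resize(im[:,:,::-1],(784,588),interpolation=cv2.INTER_CUBIC))
E
```

```text
pos [ 0.4986 -0.3368  0.2481] local x -126.0 y -208.0 mm yaw_y 87.83
felt_head [(0.88, [272, 130, 47, 49])]
rubber_head [(0.36, [547, 291, 26, 62])]
rack [(0.74, [275, 163, 76, 145])]
worn_head [(0.7, [281, 282, 118, 149]), (0.28, [364, 41, 78, 81])]
```

View pics/w9.png

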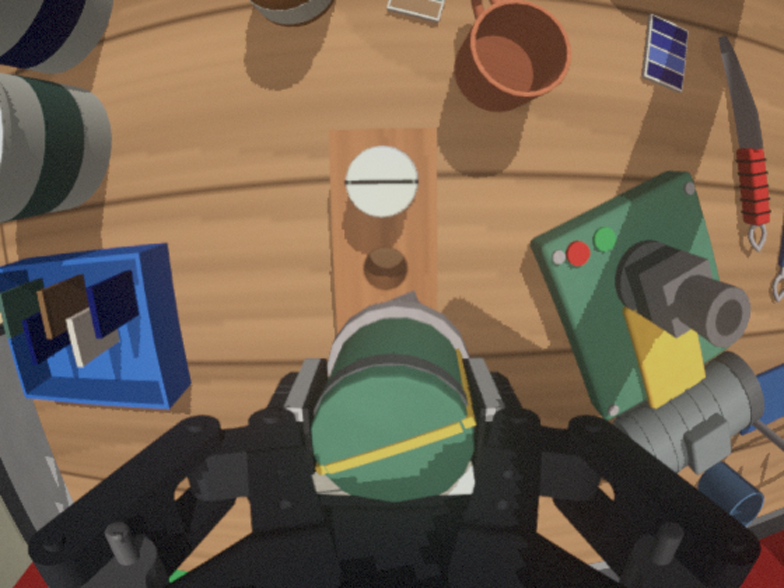

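```bash
python3 - <<'E'
from h import *
T=np.load('pics/w9_T.npy');k=1.4
P=lambda u,v,z:px2w('wrist',u/k,v/k,z,T)[:2]
print('hole',P(386,268,.085),'felt',P(382,181,.137),'tool axis px',np.array(w2px('wrist',(*T[:2,3],.085),T))*k)
f=P(418,181,.137)-P(346,182,.137);print('line',np.degrees(np.arctan2(*f[::-1])),np.linalg.norm(f))
r=P(433,290,.085)-P(437,130,.085);print('rack yaw',np.degrees(np.arctan2(*r[::-1])))
print('axis nose',P(728,312,.175))
go(T_tool(bot.get_obs()),[*P(386,268,.085),.11],88)
E
```

```text
hole [ 0.50170605 -0.34282551] felt [ 0.43385724 -0.34180836] tool axis px [393.59330225 263.74314248]
line 88.37638273760193 0.04584087974375214
rack yaw -2.83051615092381
axis nose [ 0.52012367 -0.09602611]
shift cm [-0.23 -0.54 13.94] twist -0.002 dist 14.0
```

Emit:
send_rows(motion="1 -0.3 -0.6 4 0; 1 -0.3 -0.6 4 0; 1 -0.3 -0.6 8 0; 1 -0.3 -0.6 12 0; 1 -0.3 -0.6 15.5 0")

```text
clock: 21.4
eef_pos: [0.5021, -0.3439, 0.0937]
tool_rot: [0.019, 1.0, -0.0, 0.0]
ft_force: [0.6, -0.8, -2.4]
grip_width: 0.0452
grasp_force: 62.5
```

Emit:
send_rows(motion="1 0 0 0 0; 1 0 0 0.4 0; 1 0 0 0.9 0; 1 0 0 0.9 0")

```text
clock: 21.8
eef_pos: [0.5027, -0.3447, 0.0864]
tool_rot: [0.019, 1.0, -0.001, 0.001]
ft_force: [-0.4, -0.2, -2.5]
grip_width: 0.0451
grasp_force: 61.8
```

```bash
python3 - <<'E'
from h import *
o,im,T=snap('w10');rel(T);print(o['ft_force'])
E
```

```text
pos [ 0.5027 -0.3447  0.0864] local x -125.6 y -216.8 mm yaw_y 87.78
[-0.36746064 -0.16074901 -2.49229743]
```

Emit:
send_rows(motion="1 0.1 0.2 0.5 0; 1 0.1 0.2 1 0; 1 0.1 0.2 1.4 0; 1 0.1 0.2 1.4 0")

```text
clock: 22.25
eef_pos: [0.5001, -0.3416, 0.0696]
tool_rot: [0.019, 1.0, 0.0, -0.001]
ft_force: [0.3, -0.1, -3.5]
grip_width: 0.0448
grasp_force: 61.8
```

Emit:
send_rows(motion="1 0 0 0.3 0; 1 0 0 0.4 0; 1 0 0 0.4 0")

```text
clock: 22.55
eef_pos: [0.5007, -0.342, 0.0663]
tool_rot: [0.019, 1.0, 0.0, -0.0]
ft_force: [-0.4, -0.7, -4.1]
grip_width: 0.0448
grasp_force: 61.8
```

Emit:
send_rows(motion="1 0 0 0.3 0; 1 0 0 0.4 0; 1 0 0 0.4 0")

```text
clock: 22.85
eef_pos: [0.5006, -0.342, 0.0623]
tool_rot: [0.019, 1.0, 0.0, -0.0]
ft_force: [-0.0, 0.3, -3.9]
grip_width: 0.045
grasp_force: 61.8
```

Emit:
send_rows(motion="1 0 0 0.2 0; 1 0 0 0.3 0; 1 0 0 0.3 0")

```text
clock: 23.15
eef_pos: [0.501, -0.3422, 0.0614]
tool_rot: [0.019, 1.0, -0.0, 0.001]
ft_force: [-2.9, 2.0, 4.4]
grip_width: 0.0452
grasp_force: 62.2
```

Emit:
send_rows(motion="1 0 0 0.2 0; 1 0 0 0.3 0; 1 0 0 0.3 0")

```text
clock: 23.45
eef_pos: [0.5011, -0.3423, 0.0612]
tool_rot: [0.019, 1.0, -0.001, 0.001]
ft_force: [-6.7, 5.0, 17.1]
grip_width: 0.0451
grasp_force: 62.7
```

```bash
python3 - <<'E'
from h import *
o,im,T=snap('w11');rel(T);print(o['ft_force'])
cv2.imwrite('pics/w11.png',im[:,:,::-1])
s=vision.camera('side');u,v=map(int,w2px('side',(.5,-.34,.11)));print(u,v)
cv2.imwrite('pics/s11.png',cv2.resize(s[v-45:v+45,u-60:u+60,::-1],(800,600),interpolation=cv2.INTER_CUBIC))
E
```

```text
pos [ 0.5011 -0.3423  0.0612] local x -126.0 y -214.0 mm yaw_y 87.78
[-6.7256227   5.04797336 17.13254783]
294 354
```

View pics/s11.png

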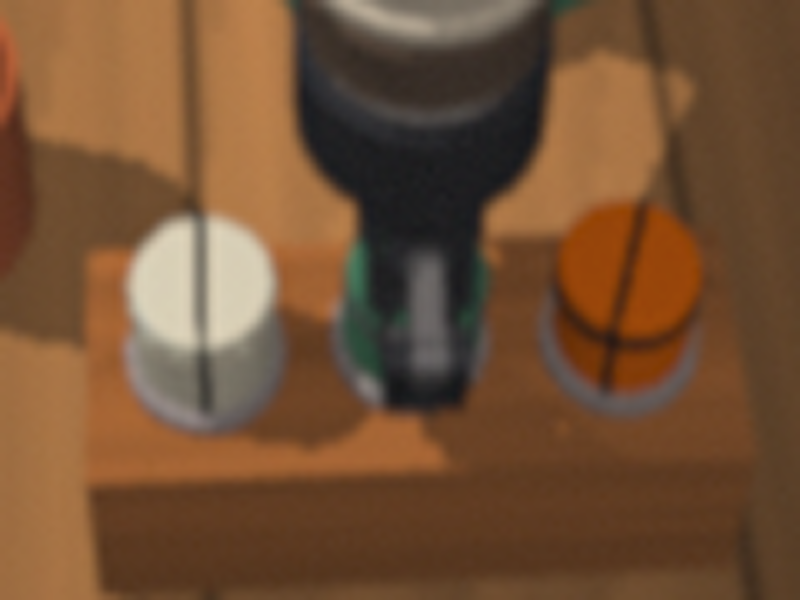

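Emit:
send_rows(motion="1 0 0 -0.4 0; -0.8 0 0 -0.4 0; -0.8 0 0 -0.4 0; -0.8 0 0 -0.4 0; -0.8 0 0 -0.4 0")

```text
clock: 24.05
eef_pos: [0.5008, -0.3421, 0.0601]
tool_rot: [0.019, 1.0, 0.0, -0.0]
ft_force: [0.1, -0.6, 0.3]
grip_width: 0.0769
grasp_force: 0.0
```

Emit:
send_rows(motion="-0.8 0 0 -3 0; -0.8 0 0 -8 0; -0.8 0 0 -13 0; -0.8 2 0 -13 0; -0.8 6.7 0 -13 0")

```text
clock: 24.55
eef_pos: [0.4372, -0.3408, 0.1922]
tool_rot: [0.018, 1.0, -0.002, 0.003]
ft_force: [-0.2, -1.1, 0.1]
grip_width: 0.0768
grasp_force: 0.0
```

```bash
python3 - <<'E'
from h import *
o,im,T=snap('w12');rel(T);print(o['ft_force'],o['grip_width'])
for t in ['felt_head','worn_head']: print(t,[(round(d['conf'],2),[round(v) for v in d['rect']]) for d in boxes_of('wrist',t)[:3]])
cv2.imwrite('pics/w12.png',im[:,:,::-1])
go(T,[.4339,-.3418,.0615],88.4)
E
```

```text
pos [ 0.4372 -0.3408  0.1922] local x -183.2 y -185.4 mm yaw_y 87.95
[-0.23182129 -1.13694752  0.06415679] 0.07683145737882888
felt_head [(0.59, [281, 204, 63, 69])]
worn_head [(0.77, [283, 276, 56, 75])]
shift cm [ 0.4  -0.06 13.07] twist -0.008 dist 13.1
```

View pics/w12.png

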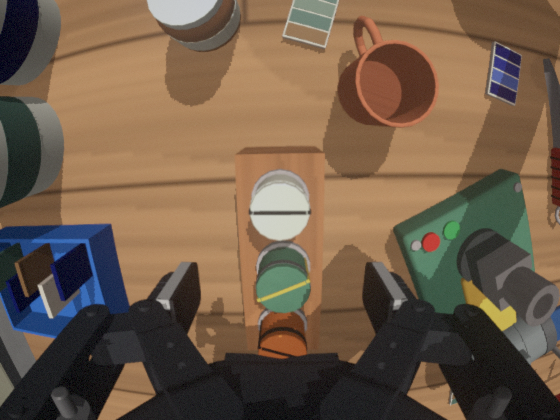

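The picture shows the green head standing in the middle hole (283,276), felt head (280,211) with its line nearly level in the image, i.e. along tool y. Viewing budget is used; from here I measure by numbers only.

```bash
python3 - <<'E'
from h import *
T=np.load('pics/w12_T.npy');im=cv2.imread('pics/w12_raw.png')
print(np.round(w2px('wrist',(.4339,-.3418,.137),T)))
g=im.max(2).astype(int);hsv=cv2.cvtColor(im,cv2.COLOR_BGR2HSV)
m=((hsv[...,1]<45)&(hsv[...,2]>170)).astype(np.uint8)[170:250,240:325]
n,l,s,c=cv2.connectedComponentsWithStats(m);print([(tuple(s[i]),c[i].round(1)) for i in range(1,n) if s[i][4]>80])
d=np.argwhere(g[190:232,254:308]<80)+[190,254];print(len(d))
v,u=d.T;k=np.polyfit(u,v,1);print(k,u.min(),u.max(),v.min(),v.max())
a=px2w('wrist',256,np.polyval(k,256),.137,T);b=px2w('wrist',306,np.polyval(k,306),.137,T);print('line yaw',np.degrees(np.arctan2(*(b-a)[1::-1])),'mid',(a+b)/2)
E
```

```text
[280. 212.]
[((np.int32(10), np.int32(1), np.int32(60), np.int32(40), np.int32(1583)), array([39.6, 25.8])), ((np.int32(10), np.int32(45), np.int32(59), np.int32(25), np.int32(1130)), array([39.4, 55.1]))]
38
[-7.53663238e-03  2.14812391e+02] 255 302 212 213
line yaw 88.46942300845677 mid [ 0.43436977 -0.34123145  0.137     ]
```

Emit:
send_rows(motion="-0.8 0 0 2 0; -0.8 0 0 4 0; -0.8 0 0 8 0; -0.8 0 0 11 0; -0.8 0 0 11 0")

```text
clock: 25.2
eef_pos: [0.4315, -0.3373, 0.0759]
tool_rot: [0.019, 1.0, 0.003, -0.004]
ft_force: [-0.6, 0.4, 0.1]
grip_width: 0.0769
grasp_force: 0.0
```

```bash
python3 - <<'E'
from h import *
o=bot.get_obs();T=T_tool(o);rel(T);go(T,[.434,-.3415,.0615],88.4)
E
```

```text
pos [ 0.4315 -0.3373  0.0759] local x -186.8 y -179.8 mm yaw_y 87.80
shift cm [-0.28 -0.42  1.44] twist -0.011 dist 1.5
```

Emit:
send_rows(motion="-0.8 0 -0.2 1.4 0; -0.8 0 -0.2 1.4 0; -0.8 0 -0.2 1.4 0; 1 0 -0.2 1.4 0; 1 0 -0.2 1.4 0")

```text
clock: 25.7
eef_pos: [0.4346, -0.342, 0.0679]
tool_rot: [0.019, 1.0, -0.001, 0.001]
ft_force: [0.3, -0.2, 0.1]
grip_width: 0.0494
grasp_force: 0.0
```

Emit:
send_rows(motion="1 0 0 0 0; 1 0 0 0 0; 1 0 0 0 0; 1 0 0 0 0")

```text
clock: 26.1
eef_pos: [0.4346, -0.3423, 0.0681]
tool_rot: [0.019, 1.0, -0.001, 0.001]
ft_force: [-0.4, -0.8, 6.4]
grip_width: 0.0447
grasp_force: 61.8
```

```bash
python3 - <<'E'
from h import *
o=bot.get_obs();T=T_tool(o);rel(T);print(o['ft_force'],o['grip_width'])
E
```

```text
pos [ 0.4346 -0.3423  0.0681] local x -186.2 y -185.7 mm yaw_y 87.77
[-0.40093355 -0.80936199  6.44713207] 0.04470993230502337
```

Emit:
send_rows(motion="1 0 0 -2 0; 1 0 0 -7 0; 1 0 0 -12 0; 1 0 0 -17 0; 1 0 0 -20 0")

```text
clock: 26.6
eef_pos: [0.4342, -0.3418, 0.2703]
tool_rot: [0.019, 1.0, -0.001, 0.002]
ft_force: [-0.2, -0.5, -2.9]
grip_width: 0.0446
grasp_force: 62.2
```

```bash
python3 - <<'E'
from h import *
o,im,T=snap('w13');rel(T);print(o['ft_force'],o['grip_width'],np.round(w2px('wrist',(*AX,.175),T)))
go(T,[.524,-.0955,.265],114.5)
# felt line in hand
h=im.max(2).astype(int)
hsv=cv2.cvtColor(im,cv2.COLOR_RGB2HSV);m=((hsv[...,1]<45)&(hsv[...,2]>150)).astype(np.uint8)
n,l,s,c=cv2.connectedComponentsWithStats(m);print([(tuple(map(int,s[i])),c[i].round(1)) for i in range(1,n) if s[i][4]>400])
E
```

```text
pos [ 0.4342 -0.3418  0.2703] local x -186.3 y -185.1 mm yaw_y 87.78
[-0.21340146 -0.48499291 -2.92000624] 0.04457412020992537 [502. 273.]
shift cm [-8.01 24.96  0.51] twist -0.466 dist 26.2
[((0, 0, 21, 70, 1026), array([ 8.1, 26.5])), ((174, 0, 61, 48, 2420), array([203.3,  21.5])), ((283, 5, 49, 58, 477), array([306.8,  32.8])), ((0, 98, 24, 116, 2024), array([  9.3, 158.1])), ((226, 212, 111, 134, 9862), array([281.9, 282.9]))]
```

Emit:
send_rows(motion="1 -1.5 4.7 0 0; 1 -3 9.4 0 -0.1; 1 -4.5 14 0 -0.2; 1 -6 18.7 0 -0.3; 1 -7.5 23.3 0 -0.4")

```text
clock: 27.15
eef_pos: [0.5172, -0.1095, 0.2651]
tool_rot: [-0.181, 0.983, 0.001, -0.001]
ft_force: [0.5, -0.3, -2.6]
grip_width: 0.0446
grasp_force: 62.7
```

Emit:
send_rows(motion="1 0 1.7 0 -0.067; 1 0.1 1.8 0 -0.067; 1 0.1 1.8 0 -0.067; 1 0.1 1.8 0 -0.067")

```text
clock: 27.55
eef_pos: [0.5101, -0.096, 0.266]
tool_rot: [-0.212, 0.977, -0.0, -0.0]
ft_force: [0.3, 0.1, -3.3]
grip_width: 0.0444
grasp_force: 62.9
```

```bash
python3 - <<'E'
from h import *
o,im,T=snap('w14');rel(T);print(o['grip_width'],np.round(w2px('wrist',(*AX,.175),T)))
go(T,[.524,-.0955,.24],114.5)
hsv=cv2.cvtColor(im,cv2.COLOR_RGB2HSV);m=((hsv[...,1]<45)&(hsv[...,2]>150)).astype(np.uint8)
n,l,s,c=cv2.connectedComponentsWithStats(m)
for i in range(1,n):
    if s[i][4]>2000: print(s[i],c[i])
sub=im[255:350,232:332].max(2).astype(int);d=np.argwhere(sub<70)+[255,232];print(len(d));v,u=d.T
for r in range(255,350,5): print(r,''.join('#' if im[r,c].max()<80 else '.' for c in range(222,342,3)))
E
```

```text
pos [ 0.5101 -0.096   0.266 ] local x -13.0 y 5.0 mm yaw_y 114.42
0.0444392784947916 [276. 219.]
shift cm [-1.29 -0.53  2.6 ] twist -0.001 dist 3.0
[    1   212   129   135 10467] [ 63.21763638 279.64020254]
[ 227  253  109  102 7520] [280.38882979 300.44335106]
598
255 ........................................
260 ..###...............................##..
265 .###................................###.
270 .##..................................##.
275 ###...................................##
280 ##....................................##
285 ##....................................##
290 ##.....................................#
295 ##.....................................#
300 ##....................................##
305 ###.#################################.##
310 ##....................................##
315 ###...................................##
320 ###...................................##
325 ##....................................##
330 ##....................................##
335 ##.....................................#
340 #......................................#
345 #......................................#
```

Emit:
send_rows(motion="1 -1.2 -0.5 0 0; 1 -1.3 -0.5 1 0; 1 -1.3 -0.5 2.4 0; 1 -1.3 -0.5 2.4 0; 1 -1.3 -0.5 2.4 0")

```text
clock: 28.1
eef_pos: [0.5236, -0.0948, 0.2419]
tool_rot: [-0.212, 0.977, 0.0, -0.001]
ft_force: [0.0, 0.4, -2.4]
grip_width: 0.0446
grasp_force: 62.8
```

```bash
python3 - <<'E'
from h import *
o,im,T=snap('w15');rel(T);print(o['ft_force'])
# candidate nose rim: show a coarse grey map near the expected mouth
u0,v0=w2px('wrist',(.524,-.0955,.175),T);print(u0,v0)
for ang in (0,90,180,270):
    p=(.524+.0222*np.cos(np.radians(ang)),-.0955+.0222*np.sin(np.radians(ang)),.175);print(ang,np.round(w2px('wrist',p,T)))
for r in range(170,256,5): print(r,' '.join('%3d'%im[r,c].mean() for c in range(200,360,8)))
go(T,[.524,-.0955,.21],114.5)
E
```

```text
pos [ 0.5236 -0.0948  0.2419] local x -0.3 y 0.4 mm yaw_y 114.47
[ 0.0472319   0.38416012 -2.3892231 ]
280.2484011299458 212.74090487751923
0 [269. 237.]
90 [305. 224.]
180 [292. 188.]
270 [255. 202.]
170 103  86  89  90  90 122 126  82  81  82  80  84  94 105 122  88  85  88  84  85
175 107  83  89  88  89  89 116 131 132 130 129 126 128 129  90  87  86  89  87  85
180 106  81  89  90  90  89  91 132 131  91  76  81 128 127  83  88  84  85  88  83
185 100  84  87  90  87  90  90 129 114  82 104  90  80 129  79  85  91  86  86  85
190 101  81  87  89  88  88  90 129 100 129 129 126 124 128  84  86  88  88  89  87
195  98  82  89  90  84  85  89  81 131 126 123 124 129  97  85  87  86  87  92  84
200 105  96  87  87  88  89  88 109 126  82  83  82 128 123 114  85  88  87  89  85
205 104  97  87  86  86  86  91 134 123  83  83  81  99 129 115  86  88  90  88  82
210  93 101  86  87  86  90  90 133 102  81  81  87  82 124 117  87  89  89  84  80
215  76  77  87  87  88  87  87 116 116 124 130 132 121  87 112  88  88  87  87 102
220  95  90  89  86  88  88  86 124 128 108 111 110 126 125  83  87  86  88  88 118
225  93  91  87  90  87  89 127 124 100 101 103 106 102 109 127  91  88  90  92 118
230  92  92  88  88  86  83 132 101 102 102 103 104 101 102 119  91  89  87 123 115
235  97  99  87  85  89 128 104 106 106 104 103 100 103 102 101 124  89 114 125 114
240  94  99  84  87  87 127 102 102 106 106 107 105 106 103  97 119  90 125 125 115
245  94  93  84  89  87 120 103 107 109 134 156 137 111 108 101  98 113 124 124 129
250  88  91  84  87  87 104 109 144 107 106 104 106 106 160 106 100 129 125 121 139
255  91  90  83  84  85 107 149 105 137 168 168 168 156 107 110 107 128 116 119 144
shift cm [-0.01 -0.09  3.19] twist -0.001 dist 3.2
```

Emit:
send_rows(motion="1 0 -0.1 1 0; 1 0 -0.1 2 0; 1 0 -0.1 3 0; 1 0 -0.1 3.4 0; 1 0 -0.1 3.4 0")

```text
clock: 28.65
eef_pos: [0.524, -0.095, 0.2073]
tool_rot: [-0.213, 0.977, 0.0, -0.001]
ft_force: [0.1, -0.1, -3.2]
grip_width: 0.0446
grasp_force: 62.8
```

Emit:
send_rows(motion="1 0 0 0.5 0; 1 0 0 1 0; 1 0 0 1.3 0; 1 0 0 1.3 0")

```text
clock: 29.05
eef_pos: [0.5244, -0.0951, 0.195]
tool_rot: [-0.213, 0.977, 0.0, -0.0]
ft_force: [-0.7, -0.0, -3.8]
grip_width: 0.0444
grasp_force: 62.8
```

Emit:
send_rows(motion="1 0 0 0.5 0; 1 0 0 1 0; 1 0 0 1.4 0; 1 0 0 1.4 0")

```text
clock: 29.45
eef_pos: [0.5242, -0.095, 0.1806]
tool_rot: [-0.212, 0.977, 0.0, -0.001]
ft_force: [-0.2, 0.5, -2.9]
grip_width: 0.0447
grasp_force: 62.8
```

Emit:
send_rows(motion="1 0 0 0.3 0; 1 0 0 0.6 0; 1 0 0 0.8 0; 1 0 0 0.8 0")

```text
clock: 29.85
eef_pos: [0.5245, -0.0951, 0.1732]
tool_rot: [-0.212, 0.977, 0.0, -0.0]
ft_force: [0.0, 0.0, -2.9]
grip_width: 0.0446
grasp_force: 62.8
```

Emit:
send_rows(motion="1 0 0 0.2 0; 1 0 0 0.4 0; 1 0 0 0.5 0; 1 0 0 0.5 0")

```text
clock: 30.25
eef_pos: [0.5252, -0.0952, 0.1693]
tool_rot: [-0.212, 0.977, -0.0, 0.001]
ft_force: [-0.1, -0.5, 1.6]
grip_width: 0.045
grasp_force: 63.1
```

Emit:
send_rows(motion="1 0 0 0.2 0.06; 1 0 0 0.4 -0.06; 1 0 0 0.5 0.06; 1 0 0 0.6 -0.06; 1 0 0 0.6 0")

```text
clock: 30.75
eef_pos: [0.5256, -0.0951, 0.1645]
tool_rot: [-0.213, 0.977, -0.0, 0.002]
ft_force: [-1.2, 1.1, 5.7]
grip_width: 0.0445
grasp_force: 63.6
```

Emit:
send_rows(motion="1 0 0 0.15 0.06; 1 0 0 0.3 -0.06; 1 0 0 0.4 0.06; 1 0 0 0.5 -0.06; 1 0 0 0.5 0")

```text
clock: 31.25
eef_pos: [0.5254, -0.095, 0.1593]
tool_rot: [-0.213, 0.977, -0.0, 0.001]
ft_force: [-1.5, 1.1, 2.9]
grip_width: 0.0442
grasp_force: 63.4
```

Emit:
send_rows(motion="1 0 0 0.1 0.06; 1 0 0 0.2 -0.06; 1 0 0 0.3 0.06; 1 0 0 0.3 -0.06; 1 0 0 0.3 0")

```text
clock: 31.75
eef_pos: [0.5258, -0.0946, 0.158]
tool_rot: [-0.213, 0.977, -0.0, 0.002]
ft_force: [-3.2, 3.2, 13.4]
grip_width: 0.0448
grasp_force: 64.4
```

Emit:
send_rows(motion="1 0 0 0.1 0.06; 1 0 0 0.2 -0.06; 1 0 0 0.3 0.06; 1 0 0 0.3 -0.06; 1 0 0 0.3 0")

```text
clock: 32.25
eef_pos: [0.5261, -0.0944, 0.158]
tool_rot: [-0.213, 0.977, -0.0, 0.004]
ft_force: [-7.8, 4.5, 27.0]
grip_width: 0.0447
grasp_force: 65.8
```

```bash
python3 - <<'E'
from h import *
o=bot.get_obs();T=T_tool(o);rel(T);print(o['ft_force'],o['grip_width'])
E
```

```text
pos [ 0.5261 -0.0944  0.158 ] local x 2.1 y -0.4 mm yaw_y 114.62
[-7.7717504   4.45436453 27.00574887] 0.044651266761018604
```

Emit:
send_rows(motion="1 0 0 -0.2 0; -0.8 0 0 -0.2 0; -0.8 0 0 -0.2 0; -0.8 0 0 -0.2 0; -0.8 0 0 -0.2 0")

```text
clock: 32.75
eef_pos: [0.5246, -0.0952, 0.153]
tool_rot: [-0.212, 0.977, 0.0, -0.0]
ft_force: [-0.0, 0.5, 0.4]
grip_width: 0.0769
grasp_force: 0.0
```

Emit:
send_rows(motion="-0.8 0 0 -3 0; -0.8 0 0 -8 0; -0.8 0 0 -13 0; -0.8 0 0 -17 0; -0.8 0 0 -17 0")

```text
clock: 33.25
eef_pos: [0.5274, -0.0957, 0.33]
tool_rot: [-0.212, 0.977, -0.002, 0.005]
ft_force: [1.3, -1.5, 0.7]
grip_width: 0.0767
grasp_force: 0.0
```

```bash
python3 - <<'E'
from h import *
o,im,T=snap('w16');rel(T)
hsv=cv2.cvtColor(im,cv2.COLOR_RGB2HSV);m=((hsv[...,1]<45)&(hsv[...,2]>150)).astype(np.uint8);m=cv2.morphologyEx(m,cv2.MORPH_CLOSE,np.ones((7,7)))
n,l,s,c=cv2.connectedComponentsWithStats(m)
for i in range(1,n):
    if s[i][4]>800: print(s[i],c[i].round(1))
print(np.round(w2px('wrist',(*AX,.227),T)),np.round(w2px('wrist',(*AX,.237),T)))
print('felt',[(round(d['conf'],2),np.round(d['rect'])) for d in boxes_of('wrist','felt_head')[:2]])
for t in ['drift','hook_spanner','open_spanner','dresser','stand']: print(t,[(round(d['conf'],2),[round(v) for v in d['rect']]) for d in boxes_of('wrist',t)[:3]])
vision.camera('side')
print([(round(d['conf'],2),np.round(d['rect'],1)) for d in boxes_of('side','felt_head')[:2]],w2px('side',(*AX,.201)))
E
```

```text
pos [ 0.5274 -0.0957  0.33  ] local x 2.8 y -2.1 mm yaw_y 114.53
[ 260  175   49   47 1809] [283.7 197.7]
[   11   193   138   135 10902] [ 83.2 260.1]
[285. 197.] [285. 200.]
felt [(0.72, array([405., 355., 117., 123.])), (0.63, array([286., 191.,  50.,  60.]))]
drift [(0.61, [408, 130, 43, 149])]
hook_spanner [(0.64, [451, 194, 66, 96]), (0.52, [409, 130, 46, 149]), (0.19, [410, 357, 133, 126])]
open_spanner [(0.96, [505, 225, 56, 82]), (0.7, [556, 218, 8, 21])]
dresser []
stand [(0.82, [410, 356, 134, 126]), (0.32, [146, 91, 100, 158])]
[(0.9, array([295.2, 242.9,  21.7,  28.4]))] (np.float64(295.7058163491312), np.float64(241.81536487612647))
```

```bash
cat > stand.py <<'E'
from h import *
from scipy.optimize import minimize
from scipy.ndimage import map_coordinates
def mask(im):
    h=cv2.cvtColor(im,cv2.COLOR_BGR2HSV).astype(int)
    return ((((h[...,0]<8)|(h[...,0]>172))&(h[...,1]>150)&(h[...,2]>70))).astype(np.uint8)
def hooks(p,n=24):
    x,y,a=p;c,s=np.cos(a),np.sin(a);out=[]
    for hy in (-.09,-.03,.03,.09):
        L=[(lx,hy,.27) for lx in np.linspace(.015,-.045,n)]+[(-.045,hy,z) for z in np.linspace(.27,.294,10)]
        out+=[(x+c*a_-s*b_,y+s*a_+c*b_,z) for a_,b_,z in L]
    return np.array(out)
def cost(p,views):
    P=hooks(p);t=0
    for cam,T,M,wt,dt,sc in views:
        uv=np.array([w2px(cam,q,T) for q in P])*sc
        r=np.zeros(M.shape,np.uint8)
        d=map_coordinates(dt,[uv[:,1],uv[:,0]],order=1,mode='nearest');t+=wt*np.mean(d**2)
        # reverse: mask pixels to the nearest model point
        m=np.argwhere(M)[::3,::-1]
        t+=wt*np.mean(np.min(((m[:,None]-uv[None])**2).sum(2),1))
    return t
E
python3 - <<'E'
from stand import *
p0=np.array([.69,.275,np.radians(12.5)]);views=[]
for cam in ('top','side'):
    im=cv2.imread(f'pics/{cam}0.png');M=mask(im);uv=np.array([w2px(cam,q) for q in hooks(p0)])*1.4
    b=np.zeros_like(M);l,t=uv.min(0).astype(int)-18;r,q=uv.max(0).astype(int)+18;b[t:q,l:r]=1;M&=b
    print(cam,M.sum(),(l,t,r,q))
    dt=cv2.distanceTransform(1-M,cv2.DIST_L2,5);views.append((cam,None,M,1.,dt,1.4))
for sel in (views,views[:1],views[1:]):
    r=minimize(cost,p0,args=(sel,),method='Nelder-Mead',options=dict(xatol=1e-4,fatol=1e-3,initial_simplex=p0+np.array([[0,0,0],[.02,0,0],[0,.02,0],[0,0,.06]])))
    x,y,a=r.x;print(r.x.round(4),np.degrees(a).round(1),r.fun.round(2),[(round(x-.045*np.cos(a)-h*np.sin(a),4),round(y-.045*np.sin(a)+h*np.cos(a),4)) for h in (-.09,-.03,.03,.09)])
E
```

```text
top 504 (np.int64(239), np.int64(158), np.int64(367), np.int64(239))
side 564 (np.int64(423), np.int64(141), np.int64(517), np.int64(231))Traceback (most recent call last):
  File "<stdin>", line 9, in <module>
    res = _minimize_neldermead(fun, x0, args, callback, bounds=bounds,
                               **options)
    fxr = func(xr)
    fx = function(np.copy(x), *(wrapper_args + args))
  File "stand.py", line 16, in cost
    uv=np.array([w2px(cam,q,T) for q in P])*sc
                 ~~~~^^^^^^^^^
  File "h.py", line 18, in w2px
    m=vision.camera_model(cam);f=foc(m)
ValueError: time passes only in moves, steps and waits
```

```bash
sed -i "s/^H=210\./H=210.\nfrom functools import lru_cache\n_cm=lru_cache(None)(vision.camera_model)/; s/m=vision.camera_model(cam)/m=_cm(cam)/" h.py
cat > fit.py <<'E'
from stand import *
p0=np.array([.69,.275,np.radians(12.5)]);views=[]
for cam in ('top','side'):
    im=cv2.imread(f'pics/{cam}0.png');M=mask(im);uv=np.array([w2px(cam,q) for q in hooks(p0)])*1.4
    b=np.zeros_like(M);l,t=uv.min(0).astype(int)-18;r,q=uv.max(0).astype(int)+18;b[t:q,l:r]=1;M&=b
    print(cam,M.sum(),(l,t,r,q))
    dt=cv2.distanceTransform(1-M,cv2.DIST_L2,5);views.append((cam,None,M,1.,dt,1.4))
for sel in (views,views[:1],views[1:]):
    r=minimize(cost,p0,args=(sel,),method='Nelder-Mead',options=dict(xatol=1e-4,fatol=1e-3,initial_simplex=p0+np.array([[0,0,0],[.02,0,0],[0,.02,0],[0,0,.06]])))
    x,y,a=r.x;print(r.x.round(4),np.degrees(a).round(1),r.fun.round(2),[(round(x-.045*np.cos(a)-h*np.sin(a),4),round(y-.045*np.sin(a)+h*np.cos(a),4)) for h in (-.09,-.03,.03,.09)])
E
python3 fit.py
```

```text
top 504 (np.int64(239), np.int64(158), np.int64(367), np.int64(239))
side 564 (np.int64(423), np.int64(141), np.int64(517), np.int64(231))
[0.6961 0.2709 0.1853] 10.6 3.17 [(np.float64(0.6685), np.float64(0.1741)), (np.float64(0.6574), np.float64(0.2331)), (np.float64(0.6464), np.float64(0.292)), (np.float64(0.6353), np.float64(0.351))]
[0.6962 0.2707 0.1841] 10.5 1.61 [(np.float64(0.6684), np.float64(0.174)), (np.float64(0.6575), np.float64(0.233)), (np.float64(0.6465), np.float64(0.292)), (np.float64(0.6355), np.float64(0.351))]
[0.6962 0.2716 0.19  ] 10.9 1.52 [(np.float64(0.669), np.float64(0.1747)), (np.float64(0.6576), np.float64(0.2336)), (np.float64(0.6463), np.float64(0.2925)), (np.float64(0.635), np.float64(0.3514))]
```

```bash
python3 - <<'E'
from h import *
T=T_tool(bot.get_obs());rel(T);go(T,[.4316,.0775,.25],102.1)
E
```

```text
pos [ 0.5243 -0.0951  0.3224] local x 0.2 y -0.2 mm yaw_y 114.53
shift cm [ 1.25 19.54  7.27] twist 0.217 dist 20.9
```

Emit:
send_rows(motion="-0.3 0.3 4.5 1 0; -0.3 0.6 9 2 0.05; -0.3 0.9 13.5 4 0.1; -0.3 1.2 17.5 6 0.16; -0.3 1.2 19.5 10 0.217")

```text
clock: 34.2
eef_pos: [0.4328, 0.0797, 0.2249]
tool_rot: [-0.105, 0.994, 0.001, 0.003]
ft_force: [0.9, 0.3, 0.1]
grip_width: 0.0554
grasp_force: 0.0
```

Emit:
send_rows(motion="-0.3 0 0 4 0; -0.3 0 0 8 0; -0.3 0 0 12 0; -0.3 0 0 12 0; -0.3 0 0 12 0")

```text
clock: 34.7
eef_pos: [0.4324, 0.0771, 0.1038]
tool_rot: [-0.105, 0.994, -0.0, -0.001]
ft_force: [0.0, -0.3, 1.8]
grip_width: 0.0555
grasp_force: 0.0
```

```bash
cat >> h.py <<'E'
def blob(im,T,lo,hi,z,smin=120,vmin=60,smax=255,box=None):
    """largest blob of a hue range (RGB picture): min-area rect on plane z -> world centre, yaw, size"""
    h=cv2.cvtColor(im,cv2.COLOR_RGB2HSV).astype(int);H_=h[...,0]
    m=((H_>=lo)&(H_<=hi) if lo<=hi else (H_>=lo)|(H_<=hi))&(h[...,1]>=smin)&(h[...,1]<=smax)&(h[...,2]>=vmin)
    m=cv2.morphologyEx(m.astype(np.uint8),cv2.MORPH_CLOSE,np.ones((7,7)))
    if box: b=np.zeros_like(m);b[box[1]:box[3],box[0]:box[2]]=1;m&=b
    n,l,s,c=cv2.connectedComponentsWithStats(m);out=[]
    for i in np.argsort(-s[1:,4])[:4]+1:
        if s[i,4]<100: continue
        vu=np.argwhere(l==i);P=np.array([px2w('wrist',u,v,z,T)[:2] for v,u in vu]).astype(np.float32)
        (cx,cy),(w,hh),a=cv2.minAreaRect(P*1000);e=np.linalg.eigh(np.cov(P.T))[1][:,1];e=e*np.sign(e[0])
        out.append((s[i].tolist(),(round(cx,1),round(cy,1)),(round(w,1),round(hh,1)),round(float(np.degrees(np.arctan2(e[1],e[0]))),1)));print(out[-1])
    return out
E
python3 - <<'E'
from h import *
o,im,T=snap('w17');rel(T);print(o['grip_width'])
blob(im,T,172,8,.028,box=(150,100,400,330));go(T,[.4316,.0775,-.034],102.1)
E
```

```text
pos [0.4324 0.0771 0.1038] local x -9.6 y 194.8 mm yaw_y 102.10
0.05549747390446722
([266, 149, 33, 104, 3202], (426.4, 76.2), (87.1, 25.7), 12.1)
shift cm [ 0.05  0.05 13.78] twist -0.0 dist 13.8
```

Emit:
send_rows(motion="-0.3 0 0 4.5 0; -0.3 0 0 9 0; -0.3 0 0 12.5 0; -0.3 0 0 13.8 0; -0.3 0 0 13.8 0")

```text
clock: 35.25
eef_pos: [0.4336, 0.0773, -0.0343]
tool_rot: [-0.105, 0.994, 0.0, -0.0]
ft_force: [0.3, -0.3, -0.1]
grip_width: 0.0554
grasp_force: 0.0
```

Emit:
send_rows(motion="1 0 0 0 0; 1 0 0 0 0; 1 0 0 0 0; 1 0 0 0 0; 1 0 0 -1 0")

```text
clock: 35.75
eef_pos: [0.4329, 0.0772, -0.0237]
tool_rot: [-0.105, 0.994, -0.0, 0.0]
ft_force: [-0.8, -0.4, -3.1]
grip_width: 0.0251
grasp_force: 59.1
```

Emit:
send_rows(motion="1 0 0 -4 0; 1 0 0 -9 0; 1 0 0 -14 0; 1 0 0 -19 0; 1 0 0 -24 0")

```text
clock: 36.25
eef_pos: [0.4319, 0.077, 0.2185]
tool_rot: [-0.105, 0.994, -0.0, 0.0]
ft_force: [1.8, -0.8, -3.7]
grip_width: 0.0248
grasp_force: 60.1
```

```bash
cat >> h.py <<'E'
HK=[np.array(q) for q in ((.6686,.1742),(.6575,.2332),(.6464,.2921),(.6353,.351))];SY=10.7
def hang(T,i,reach,z): 
    a=np.radians(SY);p=HK[i]-reach*np.array([np.cos(a),np.sin(a)]);print('target',p);go(T,[*p,z],SY+90)
E
python3 - <<'E'
from h import *
o=bot.get_obs();T=T_tool(o);rel(T);print(o['grip_width'],o['ft_force']);hang(T,0,.052,.27)
E
```

```text
pos [0.4319 0.077  0.2185] local x -10.1 y 194.9 mm yaw_y 102.10
0.024769756056337126 [ 1.75698756 -0.776458   -3.67611425]
target [0.61750413 0.16454534]
shift cm [-19.99   4.67  -5.14] twist 0.024 dist 21.2
```

Emit:
send_rows(motion="1 0 0 -3 0; 1 -4.5 1 -5.2 0; 1 -9 2 -5.2 0; 1 -13.5 3 -5.2 0.02; 1 -17 4.5 -5.2 0.024")

```text
clock: 36.75
eef_pos: [0.5912, 0.1571, 0.2681]
tool_rot: [-0.093, 0.996, -0.0, 0.0]
ft_force: [0.9, 0.1, -4.0]
grip_width: 0.0248
grasp_force: 60.2
```

Emit:
send_rows(motion="1 -1.5 0.2 0 0; 1 -3 0.2 0 0; 1 -3.2 0.2 0 0; 1 -3.2 0.2 0 0; 1 -3.2 0.2 0 0")

```text
clock: 37.25
eef_pos: [0.6199, 0.1644, 0.268]
tool_rot: [-0.093, 0.996, -0.0, -0.0]
ft_force: [-0.5, 0.3, -3.1]
grip_width: 0.0248
grasp_force: 60.1
```

```bash
python3 - <<'E'
from h import *
o,im,T=snap('w18');rel(T);print(o['grip_width'],o['ft_force']);hang(T,0,.050,.27)
for i in range(4): print('pred tip px',i,np.round(w2px('wrist',(*HK[i],.294),T)),np.round(w2px('wrist',(*HK[i],.27),T)))
h=cv2.cvtColor(im,cv2.COLOR_RGB2HSV).astype(int);m=(((h[...,0]<8)|(h[...,0]>172))&(h[...,1]>150)&(h[...,2]>60)).astype(np.uint8)
n,l,s,c=cv2.connectedComponentsWithStats(m)
for i in range(1,n):
    if s[i,4]>40: print(s[i],c[i].round())
E
```

```text
pos [0.6199 0.1644 0.268 ] local x 197.2 y 193.9 mm yaw_y 100.71
0.0248079665549004 [-0.52317697  0.2868125  -3.10992593]
target [0.61946936 0.16491667]
shift cm [ 0.03  0.05 -0.2 ] twist 0.0 dist 0.2
pred tip px 0 [282. 337.] [282. 315.]
pred tip px 1 [381. 333.] [372. 312.]
pred tip px 2 [465. 324.] [450. 306.]
pred tip px 3 [528. 313.] [511. 298.]
[ 249  165   66   40 2189] [282. 187.]
[ 250  212   64   30 1876] [281. 226.]
[ 250  248   63   28 1695] [281. 261.]
[ 252  281   60   26 1486] [281. 293.]
[491 293  44  61 762] [510. 317.]
[441 300  30  30 502] [455. 316.]
[ 252  310   59   24 1271] [281. 322.]
[254 338  55  21 887] [281. 346.]
[   0  341   56   79 2988] [ 21. 386.]
```

Emit:
send_rows(motion="1 0 0 1 0; 1 0 0 1.8 0; 1 0 0 2.4 0; 1 0 0 2.4 0")

```text
clock: 37.7
eef_pos: [0.6197, 0.1645, 0.2425]
tool_rot: [-0.093, 0.996, -0.0, -0.001]
ft_force: [-1.2, 0.1, -3.3]
grip_width: 0.0246
grasp_force: 60.1
```

Emit:
send_rows(motion="1 0 0 0.5 0; 1 0 0 1 0; 1 0 0 1.2 0; 1 0 0 1.2 0")

```text
clock: 38.1
eef_pos: [0.6207, 0.1648, 0.2318]
tool_rot: [-0.093, 0.996, 0.0, 0.0]
ft_force: [-0.2, 0.4, -2.6]
grip_width: 0.0245
grasp_force: 60.3
```

Emit:
send_rows(motion="1 0 0.5 0.1 0; 1 0 0.8 0.1 0; 1 0 0.9 0.1 0; 1 0 0.9 0.1 0")

```text
clock: 38.5
eef_pos: [0.6203, 0.1702, 0.2311]
tool_rot: [-0.092, 0.996, -0.003, 0.001]
ft_force: [1.7, -9.5, -0.9]
grip_width: 0.025
grasp_force: 60.6
```

Emit:
send_rows(motion="1 0 -0.5 0 0; 1 0 -0.9 0 0; 1 0 -0.9 0 0; 1 0 -0.9 0 0")

```text
clock: 38.9
eef_pos: [0.6211, 0.165, 0.2311]
tool_rot: [-0.093, 0.996, -0.0, 0.001]
ft_force: [-0.0, 0.5, 0.6]
grip_width: 0.0249
grasp_force: 60.7
```

Emit:
send_rows(motion="-0.4 0 0 0 0; -0.4 0 0 0 0; -0.4 0 0 0 0; -0.4 0 0 0 0; -0.4 0 0 0 0")

```text
clock: 39.4
eef_pos: [0.6206, 0.1648, 0.2305]
tool_rot: [-0.093, 0.996, -0.0, -0.0]
ft_force: [-0.1, 0.1, -0.0]
grip_width: 0.0597
grasp_force: 0.0
```

Emit:
send_rows(motion="-0.4 0 0 -3 0; -0.4 0 0 -7 0; -0.4 3 0 -8 0; -0.4 7 0 -8 0; -0.4 11 0 -8 0")

```text
clock: 39.9
eef_pos: [0.5122, 0.1443, 0.3106]
tool_rot: [-0.093, 0.996, 0.0, 0.001]
ft_force: [0.8, 0.8, 0.6]
grip_width: 0.0599
grasp_force: 0.0
```

```bash
python3 - <<'E'
from h import *
o,im,T=snap('w19');rel(T);print(o['grip_width'],o['ft_force'])
for cam in ('wrist','side','top'):
    if cam!='wrist': vision.camera(cam)
    for t in ['drift','hook_spanner','open_spanner','dresser']: print(cam,t,[(round(d['conf'],2),[round(v) for v in d['rect']]) for d in boxes_of(cam,t)[:3]])
print('hook0 side',np.round(w2px('side',(*HK[0],.27))),np.round(w2px('side',(*HK[0],.04))),'top',np.round(w2px('top',(*HK[0],.15))))
blob(im,T,100,125,.012)
E
```

```text
pos [0.5122 0.1443 0.3106] local x 91.2 y 221.5 mm yaw_y 100.72
0.059870583018772086 [0.84738962 0.82559707 0.62745675]
wrist drift []
wrist hook_spanner [(0.55, [322, 132, 56, 125])]
wrist open_spanner [(0.77, [413, 149, 53, 110])]
wrist dresser []
side drift [(0.93, [337, 185, 19, 65])]
side hook_spanner [(0.66, [261, 221, 61, 10])]
side open_spanner [(0.72, [217, 169, 52, 10]), (0.65, [318, 274, 127, 101]), (0.64, [261, 189, 56, 6])]
side dresser []
top drift [(0.41, [222, 146, 102, 58])]
top hook_spanner []
top open_spanner [(0.73, [209, 229, 16, 45]), (0.52, [171, 273, 7, 49])]
top dresser []
hook0 side [338. 153.] [331. 212.] top [255. 155.]
([252, 267, 95, 46, 3950], (704.9, 214.1), (87.7, 162.5), -83.4)
([371, 265, 42, 33, 789], (665.2, 364.6), (64.8, 76.8), 57.8)
([541, 210, 19, 40, 420], (517.0, 712.1), (99.8, 58.7), 32.5)
([176, 0, 30, 14, 286], (284.4, -39.7), (22.3, 45.5), 86.6)
```

```bash
python3 - <<'E'
from h import *
T=np.load('pics/w19_T.npy');im=cv2.imread('pics/w19_raw.png')[:,:,::-1].copy();h=cv2.cvtColor(im,cv2.COLOR_RGB2HSV)
print('bbox corners w',[px2w('wrist',u,v,.008,T)[:2].round(3) for u,v in ((294,70),(350,70),(294,194),(350,194))])
for r in range(70,200,10): print(r,[tuple(h[r,c]) if h[r,c][0]>60 and h[r,c][1]>60 else 0 for c in range(296,350,6)])
E
```

```text
bbox corners w [array([0.362, 0.135]), array([0.344, 0.216]), array([0.546, 0.17 ]), array([0.529, 0.255])]
70 [0, 0, 0, 0, 0, 0, 0, 0, 0]
80 [0, 0, 0, 0, 0, 0, 0, 0, 0]
90 [0, 0, 0, 0, 0, 0, 0, 0, 0]
100 [0, 0, 0, 0, 0, 0, 0, 0, 0]
110 [0, 0, 0, 0, (np.uint8(112), np.uint8(105), np.uint8(129)), (np.uint8(110), np.uint8(114), np.uint8(146)), 0, 0, 0]
120 [0, 0, 0, 0, (np.uint8(110), np.uint8(115), np.uint8(151)), (np.uint8(110), np.uint8(117), np.uint8(144)), 0, 0, 0]
130 [0, 0, 0, (np.uint8(112), np.uint8(97), np.uint8(123)), (np.uint8(110), np.uint8(115), np.uint8(151)), 0, 0, 0, 0]
140 [0, 0, 0, (np.uint8(110), np.uint8(116), np.uint8(149)), (np.uint8(109), np.uint8(113), np.uint8(147)), 0, 0, 0, 0]
150 [0, 0, (np.uint8(118), np.uint8(67), np.uint8(111)), (np.uint8(109), np.uint8(118), np.uint8(147)), 0, 0, 0, 0, 0]
160 [0, 0, (np.uint8(110), np.uint8(118), np.uint8(147)), (np.uint8(110), np.uint8(114), np.uint8(145)), 0, 0, 0, 0, 0]
170 [0, 0, 0, 0, 0, 0, 0, 0, 0]
180 [0, 0, 0, 0, 0, 0, 0, 0, 0]
190 [0, 0, 0, 0, 0, 0, 0, 0, 0]
```

```bash
python3 - <<'E'
from h import *
T=np.load('pics/w19_T.npy');im=cv2.imread('pics/w19_raw.png')[:,:,::-1].copy()
b=blob(im,T,100,125,.012,smin=75,box=(280,60,365,205))
T2=T_tool(bot.get_obs());rel(T2);(cx,cy),yaw=b[0][1],b[0][3];go(T2,[cx/1e3,cy/1e3,.10],yaw+90)
E
```

```text
([305, 103, 27, 65, 701], (450.2, 187.1), (16.4, 97.5), -4.3)
pos [0.5129 0.1444 0.3103] local x 91.9 y 221.3 mm yaw_y 100.72
shift cm [ 5.36  5.37 21.03] twist 0.262 dist 22.4
```

Emit:
send_rows(motion="-0.4 2 2 4 0.1; -0.4 4 4 8 0.2; -0.4 5.4 5.4 12 0.26; -0.4 5.4 5.4 17 0.26; -0.4 5.4 5.4 21 0.26")

```text
clock: 41.15
eef_pos: [0.4483, 0.1875, 0.0986]
tool_rot: [0.036, 0.999, -0.0, -0.0]
ft_force: [1.1, 0.5, 0.6]
grip_width: 0.0595
grasp_force: 0.0
```

Emit:
send_rows(motion="-0.4 0 0 0 0; -0.4 0 0 0 0; -0.4 0 0 0 0")

```text
clock: 41.45
eef_pos: [0.4518, 0.1882, 0.1032]
tool_rot: [0.037, 0.999, 0.001, 0.002]
ft_force: [0.0, -0.4, -0.2]
grip_width: 0.0603
grasp_force: 0.0
```

```bash
python3 - <<'E'
from h import *
o,im,T=snap('w20');rel(T)
b=blob(im,T,100,125,.012,smin=75,box=(200,60,360,330))
print([(round(d['conf'],2),[round(v) for v in d['rect']]) for d in boxes_of('wrist','hook_spanner_eye')[:3]])
T2=T_tool(bot.get_obs());(cx,cy),yaw=b[0][1],b[0][3];go(T2,[cx/1e3,cy/1e3,-.035],yaw+90)
E
```

```text
pos [0.4518 0.1882 0.1032] local x 55.3 y 286.9 mm yaw_y 85.81
([271, 145, 20, 110, 2061], (449.5, 187.7), (16.3, 97.8), -4.2)
[(0.91, [285, 191, 43, 219])]
shift cm [ 0.3  -0.1  13.82] twist 0.0 dist 13.8
```

Emit:
send_rows(motion="-0.4 0.2 0 4.5 0; -0.4 0.2 0 9 0; -0.4 0.2 0 12.5 0; -0.4 0.2 0 13.9 0; -0.4 0.2 0 13.9 0")

```text
clock: 42.05
eef_pos: [0.4469, 0.1871, -0.0393]
tool_rot: [0.037, 0.999, -0.0, -0.001]
ft_force: [-0.6, -0.6, -0.7]
grip_width: 0.0603
grasp_force: 0.0
```

Emit:
send_rows(motion="1 0 0 0 0; 1 0 0 0 0; 1 0 0 0 0; 1 0 0 0 0; 1 0 0 0 0")

```text
clock: 42.55
eef_pos: [0.4494, 0.1882, -0.0364]
tool_rot: [0.036, 0.999, 0.001, 0.002]
ft_force: [-0.8, -0.6, 6.7]
grip_width: 0.0157
grasp_force: 60.2
```

```bash
python3 - <<'E'
from h import *
o=bot.get_obs();T=T_tool(o);rel(T);print(o['grip_width'],o['ft_force'],o['grasp_force'])
E
```

```text
pos [ 0.4494  0.1882 -0.0364] local x 53.1 y 288.0 mm yaw_y 85.82
0.015698473198559725 [-0.77588867 -0.63399778  6.73163791] 60.16025483608246
```

Emit:
send_rows(motion="1 0 0 -2 0; 1 0 0 -7 0; 1 0 0 -12 0; 1 0 0 -17 0; 1 0 0 -22 0")

```text
clock: 43.05
eef_pos: [0.4471, 0.1873, 0.1843]
tool_rot: [0.036, 0.999, 0.0, 0.0]
ft_force: [1.4, 0.1, -1.4]
grip_width: 0.0161
grasp_force: 59.3
```

Emit:
send_rows(motion="1 0 0 -5 -0.1; 1 0 0 -9.5 -0.2; 1 0 0 -9.5 -0.26; 1 0 0 -9.5 -0.26; 1 0 0 -9.5 -0.26")

```text
clock: 43.55
eef_pos: [0.4469, 0.1872, 0.276]
tool_rot: [-0.093, 0.996, -0.0, -0.001]
ft_force: [-0.3, 0.4, -1.7]
grip_width: 0.016
grasp_force: 59.3
```

```bash
python3 - <<'E'
from h import *
o=bot.get_obs();T=T_tool(o);rel(T);print(o['grip_width'],o['ft_force'],o['ft_torque']);hang(T,1,.075,.277)
E
```

```text
pos [0.4469 0.1872 0.276 ] local x 50.4 y 288.2 mm yaw_y 100.65
0.016001860213338756 [-0.30908637  0.39115371 -1.67253507] [-0.05377109 -0.02026093 -0.05952942]
target [0.58380404 0.219275  ]
shift cm [-14.05   0.62  -0.12] twist -0.001 dist 14.1
```

Emit:
send_rows(motion="1 -4.5 0.2 0 0; 1 -9 0.4 0 0; 1 -12.5 0.6 0 0; 1 -14 0.6 0 0; 1 -14 0.6 0 0")

```text
clock: 44.05
eef_pos: [0.5847, 0.2193, 0.2726]
tool_rot: [-0.093, 0.996, -0.001, -0.003]
ft_force: [-0.2, -0.2, -2.7]
grip_width: 0.0159
grasp_force: 59.3
```

Emit:
send_rows(motion="1 0 0 0 0; 1 0 0 0 0; 1 0 0 0 0")

```text
clock: 44.35
eef_pos: [0.583, 0.2193, 0.2772]
tool_rot: [-0.094, 0.996, 0.0, 0.0]
ft_force: [-0.0, -0.1, -1.4]
grip_width: 0.0162
grasp_force: 59.3
```

```bash
python3 - <<'E'
from h import *
o=bot.get_obs();T=T_tool(o);rel(T);print(o['ft_force']);hang(T,1,.0755,.237)
E
```

```text
pos [0.583  0.2193 0.2772] local x 187.2 y 259.3 mm yaw_y 100.73
[-0.04555326 -0.14304033 -1.39174731]
target [0.58331273 0.21918217]
shift cm [-0.03 -0.02  4.02] twist 0.001 dist 4.0
```

Aligned; lower and side-test.

Emit:
send_rows(motion="1 0 0 1 0; 1 0 0 2 0; 1 0 0 2.5 0; 1 0 0 2.5 0")

```text
clock: 44.75
eef_pos: [0.583, 0.2191, 0.2499]
tool_rot: [-0.093, 0.996, -0.0, -0.001]
ft_force: [-0.5, -0.2, -2.3]
grip_width: 0.0161
grasp_force: 59.3
```

Emit:
send_rows(motion="1 0 0 0.5 0; 1 0 0 1 0; 1 0 0 1.5 0; 1 0 0 1.5 0")

```text
clock: 45.15
eef_pos: [0.5838, 0.2193, 0.2356]
tool_rot: [-0.093, 0.996, -0.0, -0.001]
ft_force: [0.2, -0.3, -2.1]
grip_width: 0.0163
grasp_force: 59.3
```

Emit:
send_rows(motion="1 0 0.5 0 0; 1 0 0.8 0 0; 1 0 0.9 0 0; 1 0 0.9 0 0")

```text
clock: 45.55
eef_pos: [0.5831, 0.225, 0.2365]
tool_rot: [-0.092, 0.996, -0.003, 0.0]
ft_force: [2.5, -8.0, -1.7]
grip_width: 0.0162
grasp_force: 59.6
```

Emit:
send_rows(motion="1 0 -0.5 0 0; 1 0 -0.9 0 0; 1 0 -0.9 0 0; 1 0 -0.9 0 0")

```text
clock: 45.95
eef_pos: [0.584, 0.2199, 0.2368]
tool_rot: [-0.094, 0.996, 0.0, 0.0]
ft_force: [-0.4, -0.2, -1.4]
grip_width: 0.0163
grasp_force: 59.4
```

Caught on the tip (−8 N). Release, then retreat and go look at the open spanner.

Emit:
send_rows(motion="-0.4 0 0 0 0; -0.4 0 0 0 0; -0.4 0 0 0 0; -0.4 0 0 0 0; -0.4 0 0 0 0")

```text
clock: 46.45
eef_pos: [0.584, 0.2195, 0.2367]
tool_rot: [-0.094, 0.996, 0.0, 0.0]
ft_force: [0.1, -0.2, 0.2]
grip_width: 0.0595
grasp_force: 0.0
```

Emit:
send_rows(motion="-0.4 0 0 -3 0; -0.4 0 0 -7 0; -0.4 3 1 -8 0; -0.4 7 3 -8 0; -0.4 11 6 -8 0")

```text
clock: 46.95
eef_pos: [0.4645, 0.2575, 0.3169]
tool_rot: [-0.092, 0.996, 0.0, 0.001]
ft_force: [0.3, 0.0, -0.6]
grip_width: 0.0595
grasp_force: 0.0
```

Emit:
send_rows(motion="-0.4 1 3 0 0.1; -0.4 2 6 0 0.2; -0.4 2 6 0 0.26; -0.4 2 6 0 0.26")

```text
clock: 47.35
eef_pos: [0.4333, 0.314, 0.3168]
tool_rot: [0.035, 0.999, 0.0, 0.0]
ft_force: [0.3, -0.2, 0.6]
grip_width: 0.0596
grasp_force: 0.0
```

```bash
python3 - <<'E'
from h import *
o,im,T=snap('w21');rel(T)
for t in ['open_spanner','open_spanner_eye']: print(t,[(round(d['conf'],2),[round(v) for v in d['rect']]) for d in boxes_of('wrist',t)[:3]])
vision.camera('side')
for t in ['hook_spanner','drift']: print(t,[(round(d['conf'],2),[round(v) for v in d['rect']]) for d in boxes_of('side',t)[:3]])
print(np.round(w2px('side',(*HK[1],.27))),np.round(w2px('side',(*HK[1],.09))))
print('pred os ctr',w2px('wrist',(.44,.336,.012),T))
h=cv2.cvtColor(im,cv2.COLOR_RGB2HSV)
u,v=map(int,w2px('wrist',(.44,.336,.012),T))
for r in range(max(0,v-60),v+61,12): print(r,[tuple(map(int,h[r,c])) for c in range(u-24,u+25,8)])
E
```

```text
pos [0.4333 0.314  0.3168] local x 92.0 y 408.7 mm yaw_y 85.96
open_spanner [(0.8, [297, 172, 27, 117]), (0.64, [378, 70, 36, 116])]
open_spanner_eye [(0.89, [378, 69, 37, 119]), (0.67, [295, 172, 26, 122])]
hook_spanner [(0.58, [322, 163, 29, 52]), (0.53, [296, 372, 102, 54])]
drift [(0.74, [331, 184, 22, 63])]
[331. 141.] [326. 189.]
pred os ctr (np.float64(296.18665452510186), np.float64(172.70061175573014))
112 [(15, 114, 177), (15, 114, 177), (15, 102, 177), (14, 112, 176), (15, 113, 178), (14, 111, 177), (15, 113, 176)]
124 [(15, 116, 169), (15, 112, 168), (10, 23, 165), (15, 113, 169), (13, 62, 127), (14, 115, 166), (14, 115, 167)]
136 [(15, 117, 166), (14, 113, 169), (11, 45, 143), (11, 21, 171), (9, 21, 174), (15, 113, 172), (15, 114, 170)]
148 [(15, 114, 175), (15, 114, 176), (15, 114, 176), (8, 21, 178), (15, 109, 168), (15, 112, 173), (15, 115, 173)]
160 [(15, 113, 173), (15, 114, 172), (14, 114, 170), (9, 19, 176), (15, 116, 170), (15, 111, 172), (15, 113, 172)]
172 [(15, 112, 168), (15, 116, 169), (14, 117, 163), (9, 20, 177), (15, 112, 178), (14, 114, 177), (14, 113, 178)]
184 [(15, 110, 179), (15, 112, 178), (14, 101, 161), (9, 20, 177), (15, 112, 178), (15, 111, 179), (15, 112, 180)]
196 [(15, 112, 180), (15, 112, 177), (12, 47, 141), (9, 20, 178), (14, 113, 174), (14, 114, 170), (15, 115, 168)]
208 [(15, 111, 170), (14, 112, 171), (14, 113, 156), (13, 57, 170), (14, 111, 170), (15, 115, 177), (14, 113, 179)]
220 [(14, 114, 176), (15, 113, 174), (15, 113, 176), (14, 115, 159), (15, 114, 175), (14, 117, 172), (15, 112, 173)]
232 [(14, 115, 167), (14, 118, 167), (14, 120, 145), (15, 114, 168), (14, 112, 171), (15, 113, 170), (15, 113, 171)]
```

```bash
python3 - <<'E'
from h import *
T=np.load('pics/w21_T.npy');im=cv2.imread('pics/w21_raw.png')[:,:,::-1].copy()
b=blob(im,T,0,180,.010,smin=0,smax=70,vmin=100,box=(275,105,325,245))
T2=T_tool(bot.get_obs());(cx,cy),yaw=b[0][1],b[0][3];a=np.radians(yaw);go(T2,[cx/1e3-.005*np.cos(a),cy/1e3-.005*np.sin(a),.10],yaw+90)
E
```

```text
([282, 113, 29, 120, 1527], (442.8, 335.0), (34.2, 185.0), -7.6)
shift cm [-0.18  2.33 21.65] twist 0.059 dist 21.8
```

Two candidates: grey steel (297,172, saturation ~20), which is the one meant, and the purple look-alike (378,70); I take the grey one.

Emit:
send_rows(motion="-0.4 -0.1 1.2 4 0.06; -0.4 -0.2 2.3 8.5 0.06; -0.4 -0.2 2.3 13 0.06; -0.4 -0.2 2.3 17.5 0.06; -0.4 -0.2 2.3 21.6 0.06")

```text
clock: 48.15
eef_pos: [0.4374, 0.3352, 0.0985]
tool_rot: [0.067, 0.998, -0.0, -0.0]
ft_force: [-0.4, -0.6, 0.2]
grip_width: 0.0598
grasp_force: 0.0
```

Emit:
send_rows(motion="-0.4 0 0 0 0; -0.4 0 0 0 0; -0.4 0 0 0 0; -0.4 0 0 0 0")

```text
clock: 48.55
eef_pos: [0.4396, 0.3373, 0.1036]
tool_rot: [0.066, 0.998, 0.002, 0.002]
ft_force: [0.2, -0.3, 0.4]
grip_width: 0.0599
grasp_force: 0.0
```

```bash
python3 - <<'E'
from h import *
o,im,T=snap('w22');rel(T)
h=cv2.cvtColor(im,cv2.COLOR_RGB2HSV).astype(int);m=((h[...,1]<70)&(h[...,2]>100));m[:, :230]=0;m[:,332:]=0;m[330:]=0
vu=np.argwhere(m);P=np.array([px2w('wrist',u,v,.010,T)[:2] for v,u in vu]);q=(P-T[:2,3])@np.c_[-T[:2,0],T[:2,1]]  # along (to eye), across(tool y)
al,ac=q.T*1e3
for s in range(-110,125,8):
    k=(al>=s)&(al<s+8)
    if k.sum(): print(s,k.sum(),'across %.1f..%.1f mean %.1f'%(ac[k].min(),ac[k].max(),ac[k].mean()))
k=(al>-40)&(al<40)&(abs(ac)<25);f=np.polyfit(al[k],ac[k],1);print('ends',al[abs(ac)<30].min(),al[abs(ac)<30].max(),'tilt deg',np.degrees(f[0]),'off',f[1])
E
```

```text
pos [0.4396 0.3373 0.1036] local x 107.7 y 427.1 mm yaw_y 82.38
-94 90 across -19.0..14.2 mean -2.3
-86 212 across -19.1..14.2 mean -3.0
-78 198 across -19.1..14.2 mean -2.6
-70 308 across -19.2..14.2 mean -2.9
-62 347 across -16.7..11.8 mean -2.3
-54 284 across -16.8..11.8 mean -2.5
-46 210 across -11.0..6.0 mean -2.5
-38 189 across -11.0..6.0 mean -2.5
-30 189 across -11.1..6.0 mean -2.5
-22 189 across -11.1..6.1 mean -2.5
-14 189 across -11.2..6.1 mean -2.5
-6 189 across -11.3..6.2 mean -2.6
2 187 across -11.4..6.2 mean -2.5
10 188 across -11.5..6.3 mean -2.6
18 160 across -10.7..6.3 mean -2.2
26 179 across -10.8..6.4 mean -2.3
34 159 across -10.9..6.4 mean -2.3
42 148 across -11.0..6.4 mean -2.6
50 96 across -7.4..2.8 mean -2.3
58 143 across -15.0..10.4 mean -2.4
66 118 across -18.0..12.4 mean -2.5
74 103 across -18.0..13.3 mean -2.5
82 127 across -14.4..9.6 mean -2.4
90 43 across -7.7..3.9 mean -2.2
ends -89.91174793704863 94.7707440793467 tilt deg 0.2118317233807338 off -2.4488438794334404
```

Emit:
send_rows(motion="-0.4 0 0 4.5 0; -0.4 0 0 9 0; -0.4 0 0 11 0; -0.4 0 0 11 0; -0.4 0 0 11 0")

```text
clock: 49.1
eef_pos: [0.4386, 0.3367, -0.0081]
tool_rot: [0.066, 0.998, 0.001, 0.001]
ft_force: [0.2, -0.3, 1.1]
grip_width: 0.0598
grasp_force: 0.0
```

```bash
python3 - <<'E'
from h import *
o=bot.get_obs();T=T_tool(o);rel(T);go(T,[.4393,.3349,-.037],82.4)
E
```

```text
pos [ 0.4386  0.3367 -0.0081] local x 106.5 y 427.0 mm yaw_y 82.39
shift cm [-0.09 -0.17  2.89] twist -0.0 dist 2.9
```

Emit:
send_rows(motion="-0.4 -0.1 -0.2 1.5 0; -0.4 -0.1 -0.2 2.8 0; -0.4 -0.1 -0.2 2.9 0; -0.4 -0.1 -0.2 2.9 0")

```text
clock: 49.5
eef_pos: [0.4386, 0.3341, -0.0378]
tool_rot: [0.066, 0.998, 0.0, 0.0]
ft_force: [-0.2, 0.1, -0.3]
grip_width: 0.0596
grasp_force: 0.0
```

Emit:
send_rows(motion="1 0 0 0 0; 1 0 0 0 0; 1 0 0 0 0; 1 0 0 0 0; 1 0 0 0 0")

```text
clock: 50.0
eef_pos: [0.439, 0.3343, -0.0373]
tool_rot: [0.066, 0.998, 0.001, 0.001]
ft_force: [-1.7, 0.0, 5.6]
grip_width: 0.0163
grasp_force: 61.6
```

```bash
python3 - <<'E'
from h import *
o=bot.get_obs();T=T_tool(o);rel(T);print(o['grip_width'],o['ft_force'],o['grasp_force'])
E
```

```text
pos [ 0.439   0.3343 -0.0373] local x 105.9 y 424.6 mm yaw_y 82.39
0.01633263150819031 [-1.69634193  0.04312876  5.5536324 ] 61.5858885437774
```

Emit:
send_rows(motion="1 0 0 -2 0; 1 0 0 -7 0; 1 0 0 -12 0; 1 0 0 -17 0; 1 0 0 -22 0")

```text
clock: 50.5
eef_pos: [0.4377, 0.3334, 0.1832]
tool_rot: [0.066, 0.998, -0.0, -0.0]
ft_force: [1.5, 1.7, -1.9]
grip_width: 0.016
grasp_force: 60.6
```

Emit:
send_rows(motion="1 0 0 -5 -0.1; 1 0 0 -9.5 -0.2; 1 0 0 -9.5 -0.3; 1 0 0 -9.5 -0.32; 1 0 0 -9.5 -0.32")

```text
clock: 51.0
eef_pos: [0.4377, 0.3334, 0.2752]
tool_rot: [-0.093, 0.996, -0.001, -0.001]
ft_force: [-0.3, -0.7, -2.3]
grip_width: 0.0165
grasp_force: 60.6
```

```bash
python3 - <<'E'
from h import *
o=bot.get_obs();T=T_tool(o);rel(T);print(o['grip_width'],o['ft_force']);hang(T,3,.075,.276)
E
```

```text
pos [0.4377 0.3334 0.2752] local x 104.3 y 424.3 mm yaw_y 100.64
0.01647455354001806 [-0.28669721 -0.65860873 -2.30893845]
target [0.56160404 0.337075  ]
shift cm [-12.25  -1.93  -0.1 ] twist -0.001 dist 12.4
```

Emit:
send_rows(motion="1 -4 -1 0 0; 1 -8 -1.9 0 0; 1 -11 -1.9 0 0; 1 -12.2 -1.9 0 0; 1 -12.2 -1.9 0 0")

```text
clock: 51.5
eef_pos: [0.5625, 0.3372, 0.2723]
tool_rot: [-0.092, 0.996, -0.001, -0.003]
ft_force: [-0.1, -0.0, -1.6]
grip_width: 0.0161
grasp_force: 60.6
```

Emit:
send_rows(motion="1 0 0 0 0; 1 0 0 0 0; 1 0 0 0 0")

```text
clock: 51.8
eef_pos: [0.5608, 0.3379, 0.277]
tool_rot: [-0.094, 0.996, 0.0, -0.0]
ft_force: [0.3, -0.6, -1.4]
grip_width: 0.016
grasp_force: 60.6
```

```bash
python3 - <<'E'
from h import *
o=bot.get_obs();T=T_tool(o);rel(T);hang(T,3,.075,.236)
E
```

```text
pos [0.5608 0.3379 0.277 ] local x 217.6 y 376.1 mm yaw_y 100.75
target [0.56160404 0.337075  ]
shift cm [-0.07 -0.1   4.1 ] twist 0.001 dist 4.1
```

Emit:
send_rows(motion="1 0 0 1 0; 1 0 0 2 0; 1 0 0 2.5 0; 1 0 0 2.5 0")

```text
clock: 52.2
eef_pos: [0.5608, 0.3377, 0.2512]
tool_rot: [-0.094, 0.996, -0.0, -0.001]
ft_force: [0.5, -0.1, -1.3]
grip_width: 0.0159
grasp_force: 60.6
```

Emit:
send_rows(motion="1 0 0 0.5 0; 1 0 0 1 0; 1 0 0 1.5 0; 1 0 0 1.5 0")

```text
clock: 52.6
eef_pos: [0.5613, 0.3376, 0.2355]
tool_rot: [-0.093, 0.996, -0.0, -0.001]
ft_force: [0.0, 0.6, -1.2]
grip_width: 0.0163
grasp_force: 60.6
```

Emit:
send_rows(motion="1 0 0.5 0 0; 1 0 0.8 0 0; 1 0 0.9 0 0; 1 0 0.9 0 0")

```text
clock: 53.0
eef_pos: [0.5609, 0.3433, 0.2364]
tool_rot: [-0.092, 0.996, -0.003, 0.0]
ft_force: [1.5, -8.4, -2.2]
grip_width: 0.0164
grasp_force: 60.8
```

Emit:
send_rows(motion="1 0 -0.5 0 0; 1 0 -0.9 0 0; 1 0 -0.9 0 0; 1 0 -0.9 0 0")

```text
clock: 53.4
eef_pos: [0.5617, 0.3384, 0.2369]
tool_rot: [-0.094, 0.996, 0.0, 0.0]
ft_force: [-0.2, -0.1, -1.1]
grip_width: 0.0162
grasp_force: 60.6
```

Caught. Release, retreat, and check everything.

Emit:
send_rows(motion="-0.4 0 0 0 0; -0.4 0 0 0 0; -0.4 0 0 0 0; -0.4 0 0 0 0; -0.4 0 0 0 0")

```text
clock: 53.9
eef_pos: [0.5618, 0.3379, 0.2367]
tool_rot: [-0.093, 0.996, 0.0, 0.0]
ft_force: [0.1, 0.4, -0.3]
grip_width: 0.0599
grasp_force: 0.0
```

Emit:
send_rows(motion="-0.4 0 0 -3 0; -0.4 0 0 -7 0; -0.4 4 0 -8 0; -0.4 8 0 -8 0; -0.4 13 0 -8 0")

```text
clock: 54.4
eef_pos: [0.4342, 0.314, 0.3162]
tool_rot: [-0.093, 0.996, 0.0, 0.001]
ft_force: [0.1, 0.4, 0.7]
grip_width: 0.0601
grasp_force: 0.0
```

Emit:
send_rows(motion="-0.4 4 0 0 0; -0.4 8 0 0 0; -0.4 12 0 0 0; -0.4 12 0 0 0; -0.4 12 0 0 0")

```text
clock: 54.9
eef_pos: [0.3158, 0.2915, 0.3174]
tool_rot: [-0.094, 0.996, 0.001, 0.001]
ft_force: [0.0, 0.7, 0.3]
grip_width: 0.0596
grasp_force: 0.0
```

```bash
python3 - <<'E'
from h import *
o=bot.get_obs();print(o['clock'],o['eef_pos'])
for cam in ('side','top'):
    im=vision.camera(cam);cv2.imwrite(f'pics/{cam}F.png',im[:,:,::-1])
    for t in ['drift','hook_spanner','open_spanner','dresser','felt_head','worn_head','rubber_head','mug']: print(cam,t,[(round(d['conf'],2),[round(v) for v in d['rect']]) for d in boxes_of(cam,t)[:3]])
for i in (0,1,3): print(i,np.round(w2px('side',(*HK[i],.27))),np.round(w2px('side',(*HK[i],.1))))
e=np.array([np.cos(np.radians(-2.1)),np.sin(np.radians(-2.1))]);h=np.array([.5017,-.3428])
for n,p in (('worn',(*h,.111)),('rub',(*(h+.068*e),.111)),('felt',(*AX,.201))): print(n,np.round(w2px('side',p)),np.round(w2px('top',p)))
# purple / grey test of the hanging spanner and mug change
a=cv2.cvtColor(cv2.resize(cv2.imread('pics/top0.png'),(560,420)),cv2.COLOR_BGR2GRAY).astype(int);b=cv2.cvtColor(cv2.imread('pics/topF.png'),cv2.COLOR_BGR2GRAY).astype(int)
print('mug diff',abs(a-b)[250:285,362:395].mean(),'rubber diff',abs(a-b)[180:200,405:425].mean())
E
```

```text
54.9 [0.3157711  0.29147176 0.31743311]
side drift [(0.6, [339, 184, 19, 62])]
side hook_spanner [(0.65, [332, 166, 12, 49])]
side open_spanner [(0.52, [216, 169, 49, 6]), (0.45, [339, 181, 16, 68]), (0.33, [295, 356, 22, 33])]
side dresser []
side felt_head [(0.58, [296, 243, 22, 26])]
side worn_head [(0.75, [293, 355, 22, 37])]
side rubber_head [(0.67, [328, 356, 24, 35]), (0.63, [295, 244, 21, 27])]
side mug [(0.71, [215, 329, 48, 52]), (0.23, [340, 170, 56, 117])]
top drift [(0.54, [251, 147, 13, 17])]
top hook_spanner [(0.43, [234, 143, 15, 8])]
top open_spanner [(0.45, [195, 145, 19, 11]), (0.17, [324, 185, 84, 100])]
top dresser [(0.45, [406, 211, 31, 73])]
top felt_head [(0.63, [343, 200, 17, 14])]
top worn_head [(0.57, [413, 212, 21, 15]), (0.28, [376, 264, 27, 34])]
top rubber_head [(0.68, [414, 192, 19, 16])]
top mug [(0.77, [376, 267, 26, 35]), (0.33, [325, 186, 83, 101])]
0 [338. 153.] [333. 198.]
1 [331. 141.] [327. 186.]
3 [318. 121.] [315. 165.]
worn [295. 355.] [415. 211.]
rub [327. 354.] [415. 190.]
felt [296. 242.] [342. 200.]
mug diff 3.6926406926406927 rubber diff 7.1525
```

Emit:
send_rows(motion="-0.4 0 0 0 0; -0.4 0 0 0 0; -0.4 0 0 0 0; -0.4 0 0 0 0; -0.4 0 0 0 0")

```text
clock: 56.3
eef_pos: [0.3161, 0.2914, 0.3166]
tool_rot: [-0.093, 0.996, 0.0, 0.0]
ft_force: [0.1, 1.1, -0.1]
grip_width: 0.06
grasp_force: 0.0
```

Emit:
send_rows(motion="-0.4 0 0 0 0; -0.4 0 0 0 0; -0.4 0 0 0 0; -0.4 0 0 0 0; -0.4 0 0 0 0")

```text
clock: 56.8
eef_pos: [0.3161, 0.2914, 0.3166]
tool_rot: [-0.093, 0.996, -0.0, -0.0]
ft_force: [-0.7, 0.2, 0.5]
grip_width: 0.0596
grasp_force: 0.0
```

```bash
python3 - <<'E'
from workcell import workorder
print(workorder.job_done())
E
```

```text
the job is handed in; nothing more can be done
None
```

I handed the job in at about 57 s; no verdict came back. By my last camera and force checks, the worn head is in the middle rack hole, the felt head is fully home, and the drift, hook spanner and open spanner are on the hooks, with the rubber head and mug unmoved and no dresser found.

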